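# Hang cast napkin rings for UV curing

## Task

Get the cast napkin rings cured: pick up every ring lying on the felt mat with the lifting rod through its bore, never touching a ring with the fingers, and hang them all well on the prongs of the curing rack. Lay the rod back in its rest as it lay at the start, aim the UV lamp squarely at the middle of the rack's row of prongs, at the height of the hanging rings, and when all that is done press the start button fully in. Do not knock over the spray bottle or the tin.

Things in the scene. Friction and masses are not known exactly. Their poses are not given: they have to be found in the camera images.
- ring1_c (a point): centre of napkin ring 1 (bone-white cast resin, square outside 50 x 50 mm, eight-sided bore 35 mm across flats with an edge uppermost, 40 mm long, about 60 g; None if absent). It lies on one of its four flat sides on the 3 mm felt mat, centre 25 mm above the mat. x is the bore's axis, level, pointing roughly away from the robot.
- ring2_c (a point): centre of napkin ring 2 (bone-white cast resin, square outside 50 x 50 mm, eight-sided bore 35 mm across flats with an edge uppermost, 40 mm long, about 60 g; None if absent). It lies on one of its four flat sides on the 3 mm felt mat, centre 25 mm above the mat. x is the bore's axis, level, pointing roughly away from the robot.
- ring3_c (a point): centre of napkin ring 3 (bone-white cast resin, square outside 50 x 50 mm, eight-sided bore 35 mm across flats with an edge uppermost, 40 mm long, about 60 g; None if absent). It lies on one of its four flat sides on the 3 mm felt mat, centre 25 mm above the mat. x is the bore's axis, level, pointing roughly away from the robot.
- ring4_c (a point): centre of napkin ring 4 (bone-white cast resin, square outside 50 x 50 mm, eight-sided bore 35 mm across flats with an edge uppermost, 40 mm long, about 60 g; None if absent). It lies on one of its four flat sides on the 3 mm felt mat, centre 25 mm above the mat. x is the bore's axis, level, pointing roughly away from the robot.
- rod_grip (a point): where to grip the lifting rod: on its centre line in the square beech handle (18 x 18 mm, from 60 mm behind this point to 40 mm before it). x runs along the rod to its tip, z is up as it lies in the rest. A straight 6 mm steel rod sticks out of the handle, to 150 mm before this point. About 60 g, balanced near here.
- rod_tip (a point): round end of the lifting rod, 150 mm ahead of the grip point on the same centre line.
- rest: fixed wooden rest; origin under the middle of its base board (210 x 60 x 12 mm, x along the rod). Rod goes in from above: rear end of the handle between cheeks 28 mm apart (85 mm behind the origin, 16 mm long, floor 41, tops 62 mm high), bare rod in an open V 85 mm ahead. There the rod is level, 50 mm above the table, grip point 30 to 40 mm behind the origin.
- rack: fixed curing rack: base plate 100 x 300 x 12 mm, two posts at y = +-135 mm, level cross bar 130 mm high above the origin, four level prongs on it along -x, roughly towards the robot, at y = -105, -35, 35, 105 mm: 6 mm thick, straight for 80 mm from the bar's centre, then a 4 mm upturn ending 89 mm out. A hung ring's centre is 16 mm below its prong. z up.
- prong1 (a point): point on the centre line of prong 1 (y = -105 mm), 45 mm out from the bar: where a hung ring sits well. x points back into the bar, away from the prong's free end.
- prong2 (a point): point on the centre line of prong 2 (y = -35 mm), 45 mm out from the bar: where a hung ring sits well. x points back into the bar, away from the prong's free end.
- prong3 (a point): point on the centre line of prong 3 (y = 35 mm), 45 mm out from the bar: where a hung ring sits well. x points back into the bar, away from the prong's free end.
- prong4 (a point): point on the centre line of prong 4 (y = 105 mm), 45 mm out from the bar: where a hung ring sits well. x points back into the bar, away from the prong's free end.
- rack_mid (a point): middle of the row where the rings hang: between the two inner prongs, 45 mm out from the bar, 115 mm above the table. The lamp must point here.
- lamp_eye (a point): centre of the UV lamp's head (grey box 45 x 170 x 110 mm, 192 mm above the table, in a U-shaped yoke on a pedestal 150 mm across), where swivel and tilt axes cross. The axes turn with the head: glass front and beam face along -x, y lies along the tilt axis, z to the head's top.
- lamp_bar (a point): middle of the head's handle: a round bar 12 mm thick, 68 mm long along the head's y, with a stem at each end, 105 mm above the head's centre along its z (50 mm of it free space under the bar). Can be gripped across from above and moved to swivel and tilt the head.
- lamp_swivel (a joint): swivel of the lamp's yoke on its pedestal, about the vertical through the head's centre (rad, -1.4 to 1.4; grows counter-clockwise seen from above). Friction-held (0.1 N m): stays where it is left.
- lamp_tilt (a joint): tilt of the lamp's head in its yoke (rad, -0.6 to 0.9; 0 = beam level, positive = beam up, negative = beam down). Friction-held (0.3 N m): stays where it is left.
- start_top (a point): middle of the top of the start button, a grey push button of 28 mm diameter on top of the lamp's driver box (90 x 130 x 55 mm). Pressed straight down.
- start (a joint): travel of the start button: 0 out, 0.006 m fully in (about 4 N); springs back.
- spray: bystander: white spray bottle, 60 mm across, 170 mm tall; origin under its middle.
- tin: bystander: small steel tin, 52 mm across, 50 mm tall; origin under its middle.
Mind the look-alikes: they are no part of the job. There is more than one size of the part that bears rod_grip; the job needs the smallest.

How it is judged:
On the way, in this order (a step that is already met when the one before it is completed fails the run):
1. every ring hangs on the rack's prongs, the rod lies in its rest and the lamp is aimed at the middle of the row of prongs (z of ring1_c in the frame of rack between 0.106 and 0.123 m and x of ring1_c in the frame of rack between -0.08 and -0.012 m and z of ring2_c in the frame of rack between 0.106 and 0.123 m and x of ring2_c in the frame of rack between -0.08 and -0.012 m and z of ring3_c in the frame of rack between 0.106 and 0.123 m and x of ring3_c in the frame of rack between -0.08 and -0.012 m and z of ring4_c in the frame of rack between 0.106 and 0.123 m and x of ring4_c in the frame of rack between -0.08 and -0.012 m and y of rack_mid in the frame of lamp_eye between -0.045 and 0.045 m and z of rack_mid in the frame of lamp_eye between -0.045 and 0.045 m and x of rack_mid in the frame of lamp_eye below -0.15 m and x of rod_grip in the frame of rest between -0.06 and -0.012 m and y of rod_grip in the frame of rest between -0.01 and 0.01 m and z of rod_grip in the frame of rest between 0.044 and 0.057 m and y of rod_tip in the frame of rest between -0.01 and 0.01 m and z of rod_tip in the frame of rest between 0.042 and 0.058 m), for 0.2 s.
2. then the start button is pressed fully in (all of step 1 and value of joint start above 0.0048 m), for 0.1 s.
At the end, for the whole second after the job is handed in: Every ring hangs on a prong (centre 7 to 24 mm below it, 12 to 80 mm out from the bar); the rod lies in its rest (10 mm sideways, 23 mm along, 7 mm in height); the lamp's beam axis passes within 45 mm of the middle of the row; after that the button was pressed 4.8 mm; all is at rest (all of step 1 and linear speed of each of ring1, ring2, ring3, ring4, rod below 0.03 m/s and velocity of joint lamp_swivel between -0.05 and 0.05 rad/s and velocity of joint lamp_tilt between -0.05 and 0.05 rad/s); the robot touches nothing.
It fails at once if the fingers touch a ring (contact force between the fingers and ring1 above 1 N or contact force between the fingers and ring2 above 1 N or contact force between the fingers and ring3 above 1 N or contact force between the fingers and ring4 above 1 N).
It fails at once if the spray bottle or the tin is knocked over (angle between any of spray, tin's own z axis and vertical above 0.7 rad).
Of ring1, ring2, ring3, ring4 only 2 to 4 are there at a start; the rules pass over those that are not, and their reading is None.
At some moment in a run one of ring1, ring2, ring3, ring4 may be knocked a few centimetres aside while the robot is not near it.
It also fails if it takes over 210 s, if anything falls off the work surface, if the arm or the gripper's body presses on something with over 40 N, if the wrist force passes 120 N, or if a joint passes its speed limit or range.

## Robot

A 6-joint arm with a two-finger parallel gripper is mounted at the origin on the work surface. World frame = base frame: x ahead of the robot, y to its left, z up, the work surface at z = 0. Lengths are in m, angles in rad, forces in N, time in s.
With the tool pointing down it reaches from about 0.3 to 0.875 m from the base axis. Payload 6.4 kg.
Tool frame: the origin (TCP) lies between the finger pads; the fingertips stand 19 mm ahead of it and the grasp point (between the pads) is the TCP (ctrl.tips_ahead is the z of the fingertips in the tool frame, in m); z points along the fingers, y is the line along which they close (so a half turn about z gives the same grasp; the last joint's range is limited). The gripper opens to 85 mm and grips with 20 to 120 N. Pads are 22 mm wide; open, the fingers measure 114 mm over their backs; the gripper's body (76 mm by 85 mm) begins 54 mm behind the grasp point. The pads swing forward as they close: fully open they stand 13 mm farther back than shut.
Start: joints at [-1.412, 0.181, 1.607, -0, 1.354, -0.206], TCP at [0.205, -0.537, 0.25] pointing down, gripper open.
Joint ranges: [-2.99, 2.99], [-0.89, 2.07], [0.3, 2.58], [-1.14, 4.28], [0, 2.63], [-3.12, 3.12]. Speed limits (rad/s): [2.57, 2.57, 3.01, 3.14, 3.14, 3.14].

## Interface

Orientations are given as a unit quaternion [w, x, y, z].
In Python, from bench import readout, vision, ctrl gives the robot as it stands.
- The arm moves only by the tool play_rows, never from a script. Its arguments are lists of equal length, an entry for each row: "xyz": the shift along the tool's x, y, z in mm, a list of three; "rot": the turn, a rotation vector about the tool's x, y, z in rad, a list of three; "grip": the opening, from 0 (shut) to 1 (fully open). In form: {"xyz": [[x, y, z], ...], "rot": [[rx, ry, rz], ...], "grip": [grip, ...]}. A call has exactly 10 rows; each row is the pose to reach, as a shift and turn from the pose commanded when the call began, along the tool's axes at that moment; what a row does not reach only later rows make up. A row lasts 1/8 s, in which the tool goes at most 62.5 mm and 10.7 degrees, less where a joint would pass 70% of its speed; a pose out of reach is approached as far as the arm can. A call with a gripper value outside its range is refused whole. The fingers move at their own pace and stop on an object; the grip force is fixed at half the most. Time passes only in rows, so rows that repeat a pose let the fingers close, or fill a call up. It gives the time, the measured TCP pose, the force, the opening and the grip force at its end, in the units of the state.
- readout.get_obs(): the state, without advancing time (a new reading comes with each control period).
- vision.camera(name): name is "side" or "top" or "wrist"; returns a dict with "color" (480x640x3 uint8, red, green, blue), "depth" (480x640 float32, m along the optical axis (not along the pixel's ray), 0 where there is no reading), "camera_matrix" (3x3 intrinsics, pixels), "extrinsics" (4x4, takes a point from camera to world coordinates); the wrist camera has in their place "hand_eye" (4x4, takes a point from camera to tool coordinates, whose origin is the TCP and whose axes are the flange's). Camera axes: x right, y down, z forward; pixel columns grow to the right and rows downward; lengths in m; the calibration is good to about 2 mm. A picture is of the moment at which its call begins: read the wrist's pose just before it.
- ctrl.hand_in(): hands the job in; it is judged then, once.
The state is a dict: "time_s": time; "q": joint angles; "dq": joint speeds; "joint_efforts": joint torques, N m; "eef_pos": TCP position; "eef_rot": TCP orientation; "wrist_force": force on the tool from outside, world axes, zero at the start; "torque": the same for the moment, N m; "opening": opening from 0.0 (shut) to 1.0 (fully open); "grasp_force": force on a finger pad.
Only numpy, scipy, OpenCV 4.12 (cv2) and the standard library are available. Lean on these libraries where they do the work, as an engineer would, in place of code of your own. Each camera call takes 0.05 s, during which the arm holds its last target. There are 200 camera calls.

## Working session

There is one attempt and no reset: what is moved stays moved. The work goes in short steps, Python scripts to look and compute and a tool call to move; the robot and the scene stay as the last step left them, time stands still between calls to the robot, and variables do not carry over. Pictures are saved under pics/ and viewed, at most 15 in all, crops included, and the job is handed in when it is done.

Besides the shell and the picture viewer there is one more tool, called as a command line: name --argument value ..., lists and objects as JSON in quotes. play_rows: Moves the arm, as the interface text tells. Its arguments: {"type":"object","properties":{"xyz":{"type":"array","items":{"type":"array","items":{"type":"number"}}},"rot":{"type":"array","items":{"type":"array","items":{"type":"number"}}},"grip":{"type":"array","items":{"type":"number"}}},"required":["xyz","rot","grip"]}

```bash
ls; mkdir -p pics; python3 - <<'E'
from bench import readout, vision, ctrl
import cv2,numpy as np
print(readout.get_obs(), ctrl.tips_ahead)
for n in("top","side"):
    c=vision.camera(n); cv2.imwrite(f"pics/{n}0.png",c["color"][:,:,::-1]); np.savez(f"{n}0.npz",**c)
    print(n,c["camera_matrix"],c["extrinsics"])
E
```

```text
pics
{'time_s': 0.0, 'q': array([-1.41232697e+00,  1.81519576e-01,  1.60802276e+00,  2.20184027e-05,
        1.35382048e+00, -2.06328181e-01]), 'dq': array([ 0.00133596, -0.0012295 ,  0.00058951,  0.00051321,  0.00169498,
       -0.00092787]), 'joint_efforts': array([-7.97948833e-04, -4.44870222e+01, -3.51335192e+01, -3.97618742e-04,
        9.09355731e-03,  5.02036855e-06]), 'eef_pos': array([ 0.20505895, -0.53662477,  0.24938908]), 'eef_rot': array([-8.84566325e-04,  9.83411458e-01,  1.81386659e-01,  3.19232378e-05]), 'wrist_force': array([-0.28288989,  0.21711517, -0.28111628]), 'torque': array([-0.01118283,  0.00238118,  0.02973577]), 'grasp_force': 0.0, 'opening': 0.9992727556332061} 0.019
top [[507.42298481   0.         315.2910661 ]
 [  0.         507.42298481 229.85477843]
 [  0.           0.           1.        ]] [[ 2.60455279e-02 -9.95753838e-01  8.82945282e-02  3.66769409e-01]
 [-9.99620004e-01 -2.51451494e-02  1.12946041e-02 -6.67038002e-04]
 [-9.02646631e-03 -8.85551506e-02 -9.96030375e-01  1.39868973e+00]
 [ 0.00000000e+00  0.00000000e+00  0.00000000e+00  1.00000000e+00]]
side [[452.3557523    0.         316.04218706]
 [  0.         452.3557523  238.64177125]
 [  0.           0.           1.        ]] [[-0.77267975 -0.34863168  0.53049219 -0.10125142]
 [-0.63468575  0.43986069 -0.6353712   0.66664459]
 [-0.01183213 -0.82763429 -0.56114301  0.78107702]
 [ 0.          0.          0.          1.        ]]
```

View pics/top0.png

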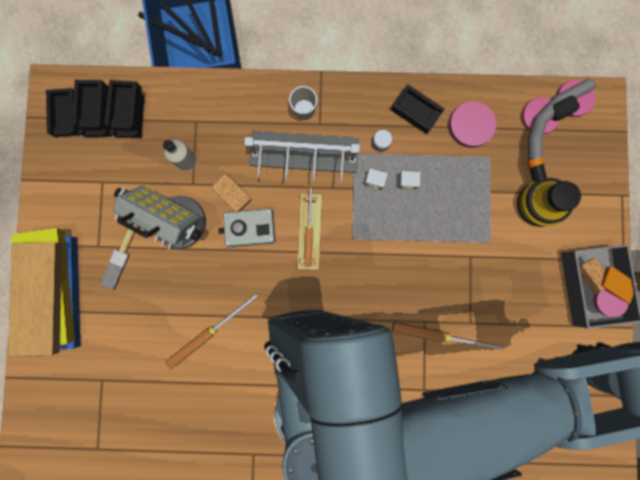

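View pics/side0.png

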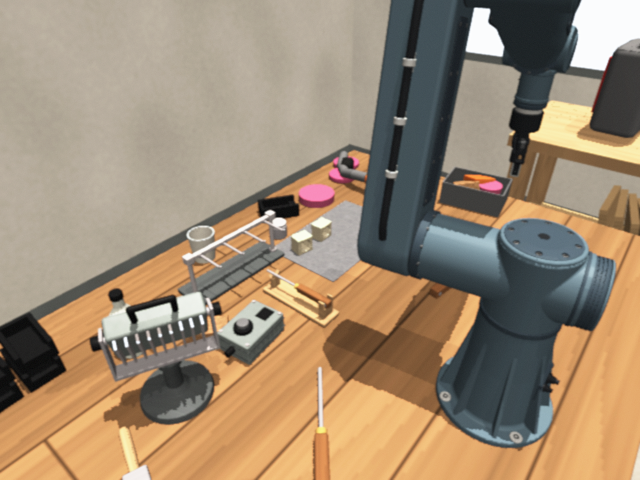

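The top view shows two rings on the mat, at (376,178) and (410,180). Three things could be taken for the rod: one in the rest at (310,225), a loose one at (212,335) and a loose one at (440,335). The one in the rest is the smallest. Other objects: rack (303,148), lamp (160,215), driver box (248,228), spray bottle (178,152), tin (383,140).

```bash
cat > h.py <<'E'
import numpy as np, cv2
from scipy.spatial.transform import Rotation as R
def cloud(c,T=None):
    d=c["depth"];K=c["camera_matrix"];v,u=np.mgrid[:480,:640]
    P=np.stack([(u-K[0,2])/K[0,0]*d,(v-K[1,2])/K[1,1]*d,d],-1)
    T=c["extrinsics"] if T is None else T
    W=P@T[:3,:3].T+T[:3,3]; W[d==0]=np.nan
    return W
def box(W,x,y,z): return (W[...,0]>x[0])&(W[...,0]<x[1])&(W[...,1]>y[0])&(W[...,1]<y[1])&(W[...,2]>z[0])&(W[...,2]<z[1])
def pose():
    from bench import readout
    o=readout.get_obs(); q=o["eef_rot"]; T=np.eye(4);T[:3,:3]=R.from_quat([q[1],q[2],q[3],q[0]]).as_matrix();T[:3,3]=o["eef_pos"];return T,o
def rect(W,m):
    p=W[m][:,:2]; r=cv2.minAreaRect((p*1000).astype(np.float32)); return r,len(p),np.nanmedian(W[m][:,2])
E
python3 - <<'E'
from h import *
c=dict(np.load("top0.npz"));W=cloud(c)
for n,(u,v) in dict(r1=(376,178),r2=(410,180),rest=(310,225),rackL=(249,143),rackR=(354,148),lamp=(155,213),box=(262,230),btn=(239,227),spray=(178,152),tin=(383,140),mat=(430,220)).items():print(n,W[v,u].round(3))
def comp(seed,zr,rad=.25):
    s=W[seed[1],seed[0]]
    m=box(W,(s[0]-rad,s[0]+rad),(s[1]-rad,s[1]+rad),zr).astype(np.uint8)
    _,l=cv2.connectedComponents(m); return (l==l[seed[1],seed[0]])&(l>0)
for n,s,z in[("r1",(376,178),(.04,.065)),("r2",(410,180),(.04,.065)),("box",(262,230),(.03,.065)),("bar",(300,142),(.115,.15)),("lamp",(155,213),(.15,.28)),("tin",(383,140),(.03,.06))]:
    print(n,rect(W,comp(s,z)))
def crop(x0,x1,y0,y1,f):return cv2.resize(c["color"][y0:y1,x0:x1,::-1],None,fx=f,fy=f,interpolation=cv2.INTER_CUBIC)
cv2.imwrite("pics/crop1.png",crop(225,425,120,275,4))
# ortho height of rest area
for u,v in[(300,265),(318,265),(309,265),(308,240),(309,230),(310,215),(310,205),(310,195),(303,205),(318,205)]:print(u,v,W[v,u].round(3))
E
```

```text
r1 [ 0.63  -0.145  0.052]
r2 [ 0.626 -0.236  0.054]
rest [0.498 0.029 0.058]
rackL [0.693 0.186 0.145]
rackR [ 0.687 -0.078  0.144]
lamp [0.499 0.381 0.245]
box [0.482 0.156 0.056]
btn [0.487 0.215 0.075]
spray [0.672 0.372 0.119]
tin [ 0.735 -0.162  0.051]
mat [ 0.526 -0.302 -0.002]
r1 (((632.662353515625, -145.59640502929688), (49.50340270996094, 41.43769454956055), 75.43698120117188), 286, np.float64(0.05294603596513314))
r2 (((631.8408813476562, -236.17298889160156), (41.83231735229492, 50.490604400634766), 0.6804061532020569), 293, np.float64(0.05323657120372283))
box (((538.6570434570312, 211.14566040039062), (193.58811950683594, 155.97076416015625), 6.8669281005859375), 1889, np.float64(0.053908800110285204))
bar (((0.0, 0.0), (0.0, 0.0), 0.0), 0, np.float64(nan))
lamp (((497.38580322265625, 396.16131591796875), (229.38978576660156, 101.06096649169922), 63.24657440185547), 3189, np.float64(0.23054723005419264))
tin (((739.800048828125, -160.35482788085938), (49.056732177734375, 48.70114517211914), 7.518170356750488), 294, np.float64(0.049803827777328835))
300 265 [0.392 0.054 0.013]
318 265 [0.394 0.005 0.015]
309 265 [0.392 0.029 0.051]
308 240 [0.458 0.033 0.057]
309 230 [0.485 0.031 0.06 ]
310 215 [0.526 0.03  0.052]
310 205 [0.552 0.03  0.056]
310 195 [0.58  0.031 0.051]
303 205 [0.557 0.051 0.016]
318 205 [0.558 0.009 0.016]
  return np.nanmean(a, axis, out=out, keepdims=keepdims)
```

View pics/crop1.png

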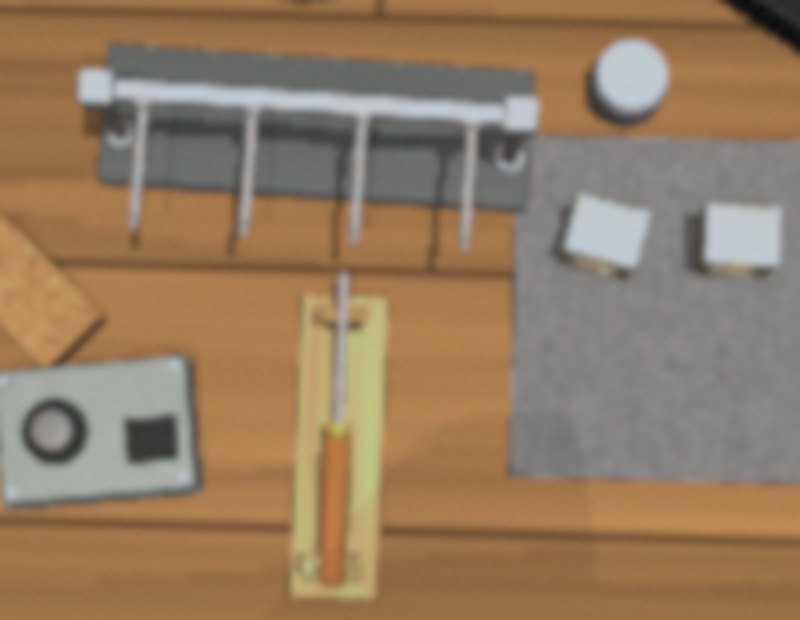

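```bash
cat >> h.py <<'E'
def ray(c,u,v,z,T=None):
    T=c["extrinsics"] if T is None else T;K=c["camera_matrix"]
    d=T[:3,:3]@np.array([(u-K[0,2])/K[0,0],(v-K[1,2])/K[1,1],1]);return T[:3,3]+d*(z-T[2,3])/d[2]
def go(x,y,z,yaw,pitch=0,T=None):
    "tool down, tool x along world yaw (deg); pitch>0 raises tool-x end. prints the shift mm and rotvec"
    if T is None: T,_=pose()
    G=R.from_euler('z',yaw,degrees=True).as_matrix()@R.from_euler('y',-pitch,degrees=True).as_matrix()@np.diag([1.,-1,-1])
    s=T[:3,:3].T@(np.array([x,y,z])-T[:3,3])*1000; r=R.from_matrix(T[:3,:3].T@G).as_rotvec()
    print("shift",s.round(1),"rot",r.round(4)," len",np.linalg.norm(s).round(),"deg",np.degrees(np.linalg.norm(r)).round(1));return s,r
E
python3 - <<'E'
from h import *
from bench import vision
w=vision.camera("wrist");print(w["hand_eye"].round(3).tolist(),w["camera_matrix"].round(1).tolist())
c=dict(np.load("top0.npz"))
f=lambda a,b,z:ray(c,225+a/4-.375,120+b/4-.375,z)[:2].round(4)
print("rear",f(332,583,.059),"tip",f(343,272,.05),"ferr",f(339,428,.055))
print("posts",f(95,85,.145),f(521,112,.145))
for p in[(134,230),(244,235),(355,242),(465,248)]:print("prong end",f(*p,.134))
for p in[(143,97),(253,101),(362,107),(471,113)]:print("prong root",f(*p,.133))
for p in[(303,295),(387,297),(376,597),(292,595)]:print("rest",f(*p,.012))
print("btn",f(53,430,.075))
go(.52,-.10,.33,0)
E
```

```text
[[0.001, -0.966, -0.26, 0.066], [1.0, 0.001, 0.0, 0.0], [0.0, -0.26, 0.966, -0.123], [0.0, 0.0, 0.0, 1.0]] [[371.9, 0.0, 313.8], [0.0, 371.9, 245.8], [0.0, 0.0, 1.0]]
rear [0.3911 0.0323] tip [0.5999 0.0308] ferr [0.4941 0.0305]
posts [0.6989 0.1882] [ 0.688  -0.0806]
prong end [0.609  0.1617]
prong end [0.6075 0.092 ]
prong end [0.6047 0.0218]
prong end [ 0.6026 -0.0477]
prong root [0.6951 0.1591]
prong root [0.6941 0.089 ]
prong root [0.6919 0.0197]
prong root [ 0.6896 -0.0496]
rest [0.5898 0.0589]
rest [0.5898 0.0009]
rest [0.3832 0.0032]
rest [0.3831 0.0605]
btn [0.4862 0.2176]
shift [ 450.  -295.8  -79.9] rot [-0.0015 -0.      0.3648]  len 544.0 deg 20.9
```

```bash
python3 -c "
from h import *
go(.53,-.03,.33,0)"
```

```text
shift [ 484.3 -357.6  -79.8] rot [-0.0015 -0.      0.3648]  len 607.0 deg 20.9
```

play_rows --xyz '[[48,-36,-8],[97,-72,-16],[145,-107,-24],[194,-143,-32],[242,-179,-40],[290,-215,-48],[339,-250,-56],[387,-286,-64],[436,-322,-72],[484,-358,-80]]' --rot '[[0,0,0.036],[0,0,0.073],[0,0,0.11],[0,0,0.146],[0,0,0.182],[0,0,0.219],[0,0,0.255],[0,0,0.292],[0,0,0.328],[0,0,0.365]]' --grip '[1,1,1,1,1,1,1,1,1,1]'

```text
time_s: 1.4
eef_pos: [0.5303, -0.0281, 0.3305]
eef_rot: [0.0, 1.0, -0.001, 0.0]
wrist_force: [1.2, -0.5, -0.9]
opening: 1.002
grasp_force: 0.0
```

```bash
cat >> h.py <<'E'
def wrist(name,save=True):
    from bench import vision
    T,o=pose(); w=vision.camera("wrist"); w["extrinsics"]=T@w["hand_eye"]
    np.savez(name+".npz",**w); cv2.imwrite(f"pics/{name}.png",w["color"][:,:,::-1]); return w,cloud(w),o
E
python3 - <<'E'
from h import *
w,W,o=wrist("w1");print(o["eef_pos"],o["eef_rot"],o["wrist_force"])
E
```

```text
[ 0.53030318 -0.02809813  0.33047356] [ 8.71465490e-05  9.99999794e-01 -6.32738301e-04  6.07607682e-05] [ 1.2444424  -0.49219342 -0.85049776]
```

View pics/w1.png

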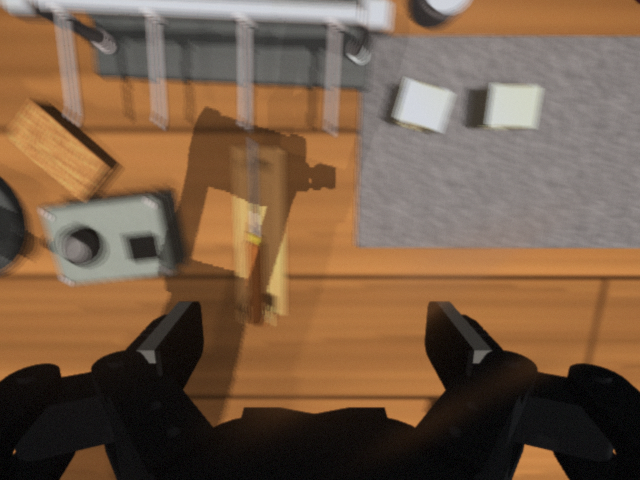

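Wrist view: rings at (423,104) and (513,106). Rod in the rest runs from (252,145) to (257,322). Prong ends at about (72,121), (160,125), (247,127) and (331,130). Button at (79,246).

```bash
python3 - <<'E'
from h import *
w=dict(np.load("w1.npz"));W=cloud(w);T=w["extrinsics"]
for n,(a,b,z) in dict(rear=(257,322,.055),ferr=(254,240,.055),p1e=(72,121,.134),p2e=(160,125,.134),p3e=(247,127,.134),p4e=(331,130,.134),btn=(79,243,.075)).items():print(n,ray(w,a,b,z,T).round(4),W[b,a].round(4))
for n,x,y in(("r1",(.59,.68),(-.19,-.1)),("r2",(.59,.68),(-.28,-.19))):print(n,rect(W,box(W,x,y,(.045,.062))))
t=dict(np.load("top0.npz"));Wt=cloud(t)
for nm,V in(("w",W),("t",Wt)):
    for s in((.40,.42),(.43,.45),(.46,.485),(.5,.53),(.57,.6)):
        m=box(V,s,(.0,.06),(.047,.075));p=V[m]
        if len(p):print(nm,s,len(p),p.mean(0).round(4),np.ptp(p[:,1]).round(3))
    m=box(V,(.61,.68),(-.08,.2),(.1,.16));p=V[m]
    for y0 in(.16,.09,.02,-.05):
        q=p[abs(p[:,1]-y0)<.02]
        if len(q):print(nm,"prong",y0,len(q),q.mean(0).round(4),np.polyfit(q[:,0],q[:,1],1)[0].round(3))
    m=box(V,(.44,.53),(.1,.27),(.066,.085));p=V[m];
    if len(p):print(nm,"btn",len(p),p.mean(0).round(4),p.min(0).round(3),p.max(0).round(3))
    m=box(V,(.66,.74),(-.1,.21),(.12,.16));print(nm,"bar",rect(V,m))
m=box(Wt,(.35,.65),(.25,.55),(.15,.215));print("lamp",rect(Wt,m))
E
```

```text
rear [0.3962 0.0385 0.055 ] [0.3979 0.038  0.0583]
ferr [0.4955 0.0378 0.055 ] [0.4953 0.038  0.0539]
p1e [0.6157 0.1688 0.134 ] [ 0.6239  0.2526 -0.0017]
p2e [0.6125 0.0974 0.134 ] [0.6194 0.1502 0.    ]
p3e [0.6109 0.0264 0.134 ] [0.6109 0.0265 0.1332]
p4e [ 0.6085 -0.0424  0.134 ] [ 6.137e-01 -4.840e-02 -3.000e-04]
btn [0.4975 0.2186 0.075 ] [0.4979 0.2176 0.0765]
r1 (((633.4282836914062, -143.39761352539062), (50.413719177246094, 40.307491302490234), 75.85533142089844), 2110, np.float64(0.05204793133526672))
r2 (((632.9771118164062, -234.18304443359375), (51.16401672363281, 40.08849334716797), 89.07241821289062), 2168, np.float64(0.052063583763496624))
w (0.4, 0.42) 399 [0.4088 0.0337 0.0577] 0.038
w (0.43, 0.45) 277 [0.4401 0.0328 0.0575] 0.018
w (0.46, 0.485) 354 [0.4727 0.0326 0.0577] 0.018
w (0.5, 0.53) 153 [0.5155 0.0324 0.0515] 0.006
w (0.57, 0.6) 383 [0.5789 0.0319 0.0521] 0.034
w prong 0.16 803 [0.6465 0.1618 0.1315] -0.04
w prong 0.09 757 [0.6458 0.0921 0.1316] -0.039
w prong 0.02 749 [0.6457 0.0224 0.1314] -0.045
w prong -0.05 711 [ 0.6466 -0.0474  0.1315] -0.069
w btn 
[... 294 characters left out ...]
1] 0.016
t (0.46, 0.485) 69 [0.4726 0.031  0.0587] 0.017
t (0.5, 0.53) 22 [0.5148 0.0308 0.0521] 0.004
t (0.57, 0.6) 51 [0.5778 0.0308 0.0534] 0.032
t prong 0.16 64 [0.6465 0.1605 0.1331] -0.044
t prong 0.09 63 [0.644  0.0907 0.1329] -0.041
t prong 0.02 63 [0.6468 0.0207 0.1325] -0.041
t prong -0.05 63 [ 0.6447 -0.0492  0.1326] -0.04
t btn 175 [0.4868 0.2175 0.0727] [0.466 0.197 0.066] [0.508 0.24  0.085]
t bar (((681.0048828125, 53.935340881347656), (290.8016357421875, 49.43412780761719), 87.31048583984375), 821, np.float64(0.13568171506914406))
lamp (((497.98590087890625, 395.85882568359375), (229.38978576660156, 99.7169189453125), 63.24657440185547), 1193, np.float64(0.19606142020766515))
```

```bash
python3 -c "
from h import *
go(.452,.032,.11,-.4);go(.452,.032,.053,-.4)"
```

```text
shift [-81.7 -53.5 221.5] rot [-0.0038 -0.0038  0.0085]  len 242.0 deg 0.6
shift [-82.  -53.3 278.5] rot [-0.0038 -0.0038  0.0085]  len 295.0 deg 0.6
```

```bash
python3 -c "
from h import *
T,o=pose();print(o['time_s'],o['eef_pos'],o['eef_rot'],o['dq'],o['wrist_force'])
T,o=pose();print(o['time_s'],o['eef_pos'],o['eef_rot'])"
```

```text
1.45 [ 0.53298309 -0.02225132  0.3315753 ] [-1.90888866e-03  9.99996082e-01  7.71333846e-04  1.89687404e-03] [-0.08318988 -0.04340945  0.0605372  -0.02378132 -0.00262322 -0.21927599] [-1.45478621  3.06663058  0.89689139]
1.45 [ 0.53298309 -0.02225132  0.3315753 ] [-1.90888866e-03  9.99996082e-01  7.71333846e-04  1.89687404e-03]
```

play_rows --xyz '[[-10,-8,27],[-20,-16,55],[-30,-24,82],[-40,-32,110],[-50,-40,137],[-60,-48,165],[-70,-56,192],[-78,-62,215],[-78,-62,215],[-78,-62,215]]' --rot '[[0,0,0.007],[0,0,0.007],[0,0,0.007],[0,0,0.007],[0,0,0.007],[0,0,0.007],[0,0,0.007],[0,0,0.007],[0,0,0.007],[0,0,0.007]]' --grip '[1,1,1,1,1,1,1,1,1,1]'

```text
time_s: 2.7
eef_pos: [0.4525, 0.0316, 0.1162]
eef_rot: [0.0, 1.0, -0.004, 0.001]
wrist_force: [0.1, -0.6, 0.6]
opening: 1.003
grasp_force: 0.0
```

```bash
python3 - <<'E'
from h import *
w,V,o=wrist("w2");print(o["eef_pos"],o["eef_rot"])
T,o=pose();print(o["eef_pos"])
for s in((.40,.42),(.43,.45),(.46,.485),(.5,.53),(.57,.6)):
    m=box(V,s,(.015,.05),(.047,.075));p=V[m]
    if len(p):print(s,len(p),p.mean(0).round(4),np.ptp(p[:,1]).round(3))
go(.452,.032,.053,-.4)
E
```

```text
[0.45250244 0.03163565 0.11617435] [ 1.68028964e-04  9.99993300e-01 -3.59456875e-03  6.71113832e-04]
[0.45284442 0.031533   0.11646695]
(0.4, 0.42) 1508 [0.4093 0.0323 0.0579] 0.035
(0.43, 0.45) 1194 [0.4401 0.0334 0.058 ] 0.018
(0.46, 0.485) 1711 [0.4727 0.0332 0.0579] 0.018
(0.5, 0.53) 759 [0.5153 0.0327 0.0515] 0.006
(0.57, 0.6) 1565 [0.5742 0.0324 0.0526] 0.035
shift [-1.  -0.5 63.5] rot [ 0.0004 -0.0022 -0.0004]  len 63.0 deg 0.1
```

View pics/w2.png

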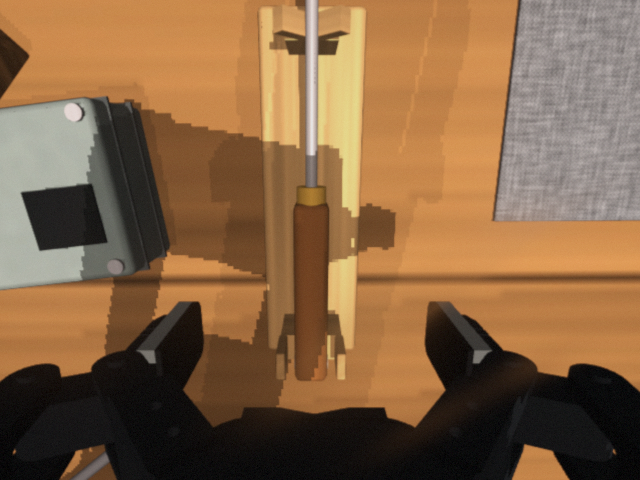

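The close wrist view shows the small rod in its rest, handle from (311,190) to (311,380), with the finger gap centred on it. I'm going down to grip it.

play_rows --xyz '[[0,-1,10],[0,-1,20],[0,-1,30],[0,-1,40],[0,-1,50],[0,-1,58],[0,-1,63],[0,-1,63],[0,-1,63],[0,-1,63]]' --rot '[[0,0,0],[0,0,0],[0,0,0],[0,0,0],[0,0,0],[0,0,0],[0,0,0],[0,0,0],[0,0,0],[0,0,0]]' --grip '[1,1,1,1,1,1,1,1,0.5,0.2]'

```text
time_s: 4.0
eef_pos: [0.4519, 0.0329, 0.0526]
eef_rot: [0.0, 1.0, -0.004, 0.0]
wrist_force: [-0.1, 0.6, 0.2]
opening: 0.604
grasp_force: 0.0
```

play_rows --xyz '[[0,0,0],[0,0,0],[0,0,0],[0,0,0],[0,0,0],[0,0,0],[0,0,0],[0,0,0],[0,0,0],[0,0,0]]' --rot '[[0,0,0],[0,0,0],[0,0,0],[0,0,0],[0,0,0],[0,0,0],[0,0,0],[0,0,0],[0,0,0],[0,0,0]]' --grip '[0,0,0,0,0,0,0,0,0,0]'

```text
time_s: 5.25
eef_pos: [0.4519, 0.0329, 0.0526]
eef_rot: [0.0, 1.0, -0.004, 0.0]
wrist_force: [-1.4, 1.5, 5.8]
opening: 0.2
grasp_force: 58.9
```

```bash
python3 - <<'E'
from h import *
T,o=pose();print(o["eef_pos"],o["eef_rot"],o["wrist_force"])
go(.452,.032,.11,-.4)
E
```

```text
[0.45190556 0.03291516 0.05262002] [ 4.59854865e-05  9.99993489e-01 -3.59736717e-03  2.80773534e-04] [-1.39232019  1.5073309   5.79303627]
shift [  0.1   0.9 -57.4] rot [ 0.0001 -0.0006 -0.0002]  len 57.0 deg 0.0
```

play_rows --xyz '[[0,0,-15],[0,0,-45],[0,10,-80],[10,40,-115],[20,75,-150],[30,110,-180],[40,145,-197],[48,173,-197],[48,173,-197],[48,173,-197]]' --rot '[[0,0,0],[0,0,0],[0,0,0],[0,0,0],[0,0,0],[0,0,0],[0,0,0],[0,0,0],[0,0,0],[0,0,0]]' --grip '[0,0,0,0,0,0,0,0,0,0]'

```text
time_s: 6.5
eef_pos: [0.4978, -0.1397, 0.2492]
eef_rot: [-0.0, 1.0, -0.004, -0.0]
wrist_force: [0.6, -0.7, -2.2]
opening: 0.195
grasp_force: 58.7
```

```bash
cat >> h.py <<'E'
def rings(W,rng=((.5,.75),(-.42,-.06))):
    m=box(W,*rng,(.045,.062)).astype(np.uint8)
    n,l,s,_=cv2.connectedComponentsWithStats(m)
    for i in range(1,n):
        if s[i,4]>80: 
            r,k,z=rect(W,l==i); (w_,h_)=r[1]; a=r[2] if w_<h_ else r[2]-90
            print("ring",np.round(r[0],1),np.round(r[1],1),"axis",round(a,1),k,z.round(4))
E
python3 - <<'E'
from h import *
from bench import vision
w,V,o=wrist("w3");print(o["eef_pos"],o["eef_rot"],o["dq"].round(3));rings(V)
c=vision.camera("top");W=cloud(c);rings(W);cv2.imwrite("pics/top1.png",c["color"][:,:,::-1])
T,o=pose();Vt=(V-T[:3,3])@T[:3,:3]
for s in((.0,.03),(.045,.07),(.07,.095)):
    p=Vt[box(Vt,s,(-.02,.02),(-.03,.02))]
    if len(p):print(s,len(p),p.mean(0).round(4),np.ptp(p,axis=0).round(3))
E
```

```text
[ 0.49784544 -0.13970708  0.24919298] [-4.17137080e-04  9.99993076e-01 -3.67888849e-03 -3.73656809e-04] [ 0.015 -0.005  0.007 -0.    -0.002 -0.002]
ring [ 637.1 -128.2] [18.3 40.4] axis 76.9 1002 0.0521
ring [ 633.  -234.7] [50.9 40.6] axis -1.4 3738 0.0521
ring [ 630.2 -155.8] [24.9 40.2] axis 76.1 1458 0.0521
ring [ 733.9 -161. ] [46.4 31.8] axis -0.8 179 0.0502
ring [ 637.9 -128.2] [20.  41.3] axis 61.6 94 0.0533
(0.0, 0.03) 8100 [ 0.0128  0.0001 -0.009 ] [0.03  0.04  0.047]
(0.045, 0.07) 1697 [0.0557 0.0004 0.0006] [0.025 0.015 0.016]
(0.07, 0.095) 1628 [0.083  0.0005 0.0012] [0.025 0.006 0.006]
```

View pics/w3.png

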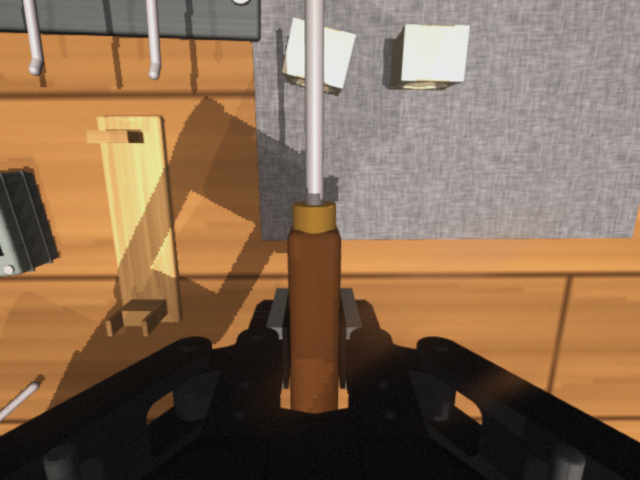

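The view shows the rod held straight along the tool axis, with the rings at (318,60) and (432,57). Next I move to the pre-insert pose.

```bash
python3 - <<'E'
from h import *
go(.4388,-.0969,.12,-13.5);go(.4388,-.0969,.031,-13.5)
E
```

```text
shift [-59.3 -42.  129.2] rot [-0.0005  0.0007  0.2293]  len 148.0 deg 13.1
shift [-59.2 -41.9 218.2] rot [-0.0005  0.0007  0.2293]  len 230.0 deg 13.1
```

play_rows --xyz '[[-20,-14,20],[-40,-28,50],[-59,-42,80],[-59,-42,110],[-59,-42,140],[-59,-42,170],[-59,-42,200],[-59,-42,218],[-59,-42,218],[-59,-42,218]]' --rot '[[0,0,0.07],[0,0,0.14],[0,0,0.2],[0,0,0.229],[0,0,0.229],[0,0,0.229],[0,0,0.229],[0,0,0.229],[0,0,0.229],[0,0,0.229]]' --grip '[0,0,0,0,0,0,0,0,0,0]'

```text
time_s: 7.85
eef_pos: [0.4401, -0.0978, 0.032]
eef_rot: [0.0, 0.993, -0.117, 0.0]
wrist_force: [-1.1, 0.3, -0.1]
opening: 0.199
grasp_force: 58.6
```

```bash
python3 - <<'E'
from h import *
from bench import vision
T,o=pose();print(o["eef_pos"],o["dq"].round(3),o["wrist_force"])
go(.5215,-.1167,.031,-13.5)
for n in("side","top"):
    c=vision.camera(n)
    if n=="side":cv2.imwrite("pics/side1.png",cv2.resize(c["color"][180:330,250:450,::-1],None,fx=4,fy=4,interpolation=cv2.INTER_CUBIC))
    else: rings(cloud(c))
E
```

```text
[ 0.44014068 -0.09777253  0.0320412 ] [-0.003 -0.012 -0.008  0.    -0.003 -0.001] [-1.10899907  0.26161128 -0.08380675]
shift [83.5 -0.6  1.1] rot [ 0.0002 -0.0009  0.0001]  len 84.0 deg 0.1
ring [ 733.8 -160.9] [32.2 46.3] axis 0.0 176 0.0501
ring [ 632.3 -145.5] [49.9 41.1] axis -14.9 280 0.0533
ring [ 631.7 -236.2] [41.2 49.5] axis 0.4 284 0.0533
```

View pics/side1.png

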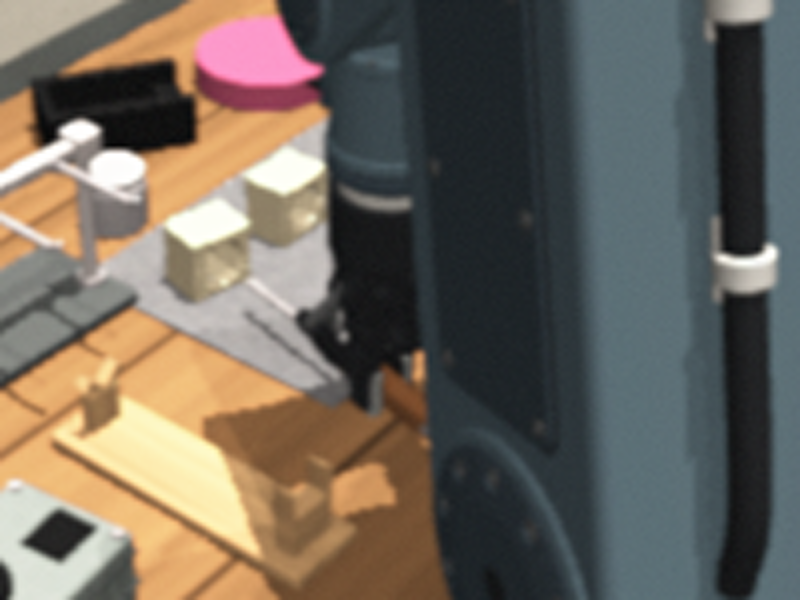

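The side view shows the rod tip at (250,283), just outside ring 1's bore at (230,262) and in line with it. I'm inserting it.

play_rows --xyz '[[10,0,0],[22,0,0],[34,0,0],[46,0,0],[58,0,0],[70,0,0],[80,0,0],[83,0,0],[83,0,0],[83,0,0]]' --rot '[[0,0,0],[0,0,0],[0,0,0],[0,0,0],[0,0,0],[0,0,0],[0,0,0],[0,0,0],[0,0,0],[0,0,0]]' --grip '[0,0,0,0,0,0,0,0,0,0]'

```text
time_s: 9.2
eef_pos: [0.5199, -0.1172, 0.0311]
eef_rot: [-0.0, 0.993, -0.118, -0.0]
wrist_force: [0.4, -0.0, -1.2]
opening: 0.199
grasp_force: 58.6
```

play_rows --xyz '[[0,0,-5],[0,0,-10],[0,0,-15],[0,0,-20],[0,0,-25],[0,0,-35],[0,0,-45],[0,0,-60],[0,0,-80],[0,0,-80]]' --rot '[[0,0,0],[0,0,0],[0,0,0],[0,0,0],[0,0,0],[0,0,0],[0,0,0],[0,0,0],[0,0,0],[0,0,0]]' --grip '[0,0,0,0,0,0,0,0,0,0]'

```text
time_s: 10.45
eef_pos: [0.5219, -0.1181, 0.1136]
eef_rot: [0.001, 0.993, -0.118, 0.002]
wrist_force: [0.8, 0.6, -1.0]
opening: 0.198
grasp_force: 58.5
```

```bash
python3 - <<'E'
from h import *
from bench import vision
T,o=pose();print(o["eef_pos"],o["eef_rot"],o["dq"].round(3),o["wrist_force"])
c=vision.camera("side");cv2.imwrite("pics/side2.png",cv2.resize(c["color"][150:330,180:420,::-1],None,fx=3.3,fy=3.3,interpolation=cv2.INTER_CUBIC))
W=cloud(c)
c=vision.camera("top");W=cloud(c)
m=box(W,(.58,.68),(-.2,-.1),(.09,.14));print(rect(W,m))
E
```

```text
[ 0.52185724 -0.11805673  0.11359211] [ 7.12502563e-04  9.93033551e-01 -1.17810758e-01  2.11748976e-03] [-0.001  0.033  0.026 -0.    -0.02  -0.001] [ 0.76041254  0.61401789 -1.0140614 ]
(((641.7158813476562, -144.68563842773438), (41.58333206176758, 56.0761604309082), 5.453887939453125), 169, np.float64(0.11876193463310991))
```

View pics/side2.png

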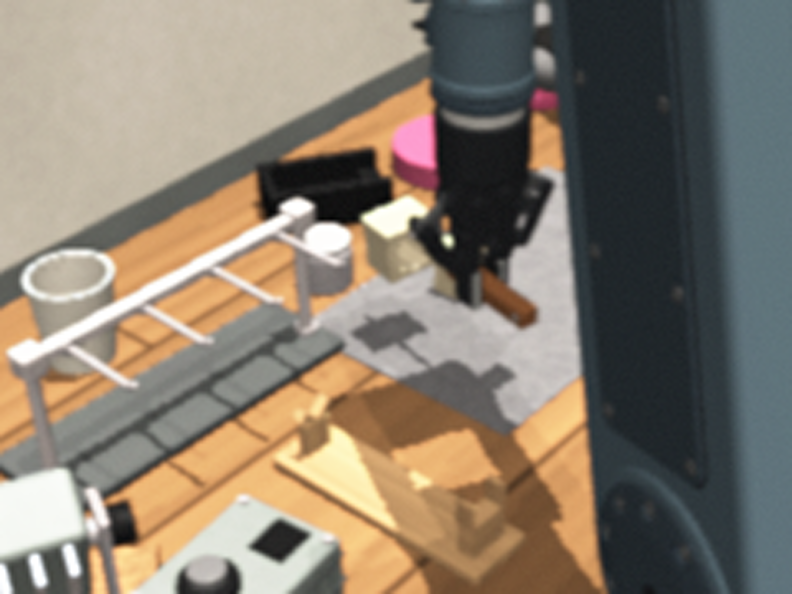

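Ring 1 is lifted, at (395,235) on the rod, which is hidden behind the gripper at (470,250). I carry it high and then to prong 3.

```bash
python3 - <<'E'
from h import *
T,o=pose();print(o["eef_pos"],o["dq"].round(3))
go(.4455,.0922,.21,-2.35);go(.4455,.0922,.15,-2.35)
E
```

```text
[ 0.52037113 -0.11740646  0.11148652] [ 0.     0.017  0.013 -0.001  0.    -0.   ]
shift [-121.8 -186.2  -98.6] rot [ 0.0002 -0.0005 -0.1952]  len 243.0 deg 11.2
shift [-121.8 -186.3  -38.6] rot [ 0.0002 -0.0005 -0.1952]  len 226.0 deg 11.2
```

play_rows --xyz '[[-8,0,-15],[-20,0,-40],[-35,-10,-65],[-50,-30,-85],[-65,-55,-98],[-80,-85,-98],[-95,-115,-98],[-108,-145,-98],[-118,-172,-98],[-122,-186,-98]]' --rot '[[0,0,0],[0,0,-0.02],[0,0,-0.04],[0,0,-0.06],[0,0,-0.085],[0,0,-0.11],[0,0,-0.135],[0,0,-0.16],[0,0,-0.18],[0,0,-0.195]]' --grip '[0,0,0,0,0,0,0,0,0,0]'

```text
time_s: 11.8
eef_pos: [0.4445, 0.0932, 0.2085]
eef_rot: [-0.0, 1.0, -0.02, -0.001]
wrist_force: [-0.2, 0.7, -1.0]
opening: 0.201
grasp_force: 58.6
```

play_rows --xyz '[[0,0,5],[0,0,15],[0,0,28],[0,0,40],[0,0,52],[0,0,60],[0,0,60],[0,0,60],[0,0,60],[0,0,60]]' --rot '[[0,0,0],[0,0,0],[0,0,0],[0,0,0],[0,0,0],[0,0,0],[0,0,0],[0,0,0],[0,0,0],[0,0,0]]' --grip '[0,0,0,0,0,0,0,0,0,0]'

```text
time_s: 13.05
eef_pos: [0.4455, 0.092, 0.1497]
eef_rot: [0.0, 1.0, -0.021, 0.0]
wrist_force: [-0.2, 0.1, -1.4]
opening: 0.201
grasp_force: 58.7
```

```bash
python3 - <<'E'
from h import *
from bench import vision
T,o=pose();print(o["eef_pos"],o["dq"].round(3),o["eef_rot"].round(4))
go(.5304,.0887,.15,-2.35)
c=vision.camera("top");W=cloud(c);np.savez("top2.npz",**c)
m=box(W,(.50,.60),(.04,.14),(.148,.175));print(rect(W,m))
a=cv2.resize(c["color"][125:225,230:340,::-1],None,fx=4,fy=4,interpolation=cv2.INTER_CUBIC)
c=vision.camera("side");b=cv2.resize(c["color"][200:300,150:260,::-1],None,fx=4,fy=4,interpolation=cv2.INTER_CUBIC)
cv2.imwrite("pics/a1.png",cv2.resize(np.hstack([a,b]),None,fx=.9,fy=.9))
E
```

```text
[0.44554355 0.09201133 0.14968266] [ 0.     0.     0.002  0.    -0.001  0.001] [ 0.000e+00  9.998e-01 -2.050e-02  4.000e-04]
shift [84.9 -0.2 -0.2] rot [ 0.     -0.0008 -0.0001]  len 85.0 deg 0.0
(((558.646240234375, 85.4620590209961), (66.732666015625, 49.59648513793945), 1.2097113132476807), 354, np.float64(0.15614555761231452))
```

View pics/a1.png

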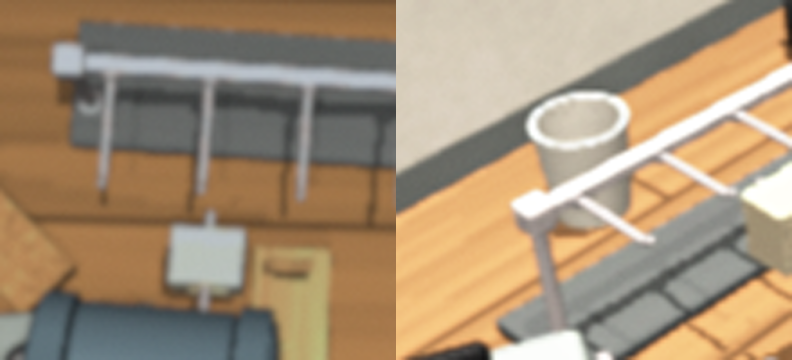

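The left half shows the ring at (207,256) on the rod, with the rod tip at (210,214), in front of and to the right of prong 3's end at (202,190). I'll check the lateral offset numerically.

```bash
python3 - <<'E'
from h import *
c=dict(np.load("top2.npz"));W=cloud(c)
f=lambda a,b,z:ray(c,230+a/3.6-.4,125+b/3.6-.4,z)[:2].round(4)
print("tip",f(210,214,.148),"rear rod",f(205,300,.148),"prongend",f(202,190,.134),"root",f(208,82,.132),"ringc",f(207,255,.156))
n=np.array([.041,.999]);a=np.array([.999,-.041])
p=W[box(W,(.615,.68),(.07,.11),(.12,.145))];print("prong",np.median(p[:,:2]@n).round(4),len(p))
p=W[box(W,(.575,.61),(.07,.11),(.143,.16))];print("rod",np.median(p[:,:2]@n).round(4),len(p),p[:,:2].max(0))
p=W[box(W,(.50,.60),(.04,.14),(.152,.175))];s=p[:,:2]@a;l=p[:,:2]@n;print("ring",s.min(),s.max(),l.min(),l.max(),np.percentile(s,[5,95]))
E
```

```text
tip [0.5907 0.0848] rear rod [0.5305 0.0864] prongend [0.6101 0.0919] root [0.6879 0.0902] ringc [0.5607 0.0854]
prong 0.117 59
rod 0.1107 48 [0.59204643 0.10876214]
ring 0.5329665952547592 0.5880018467017999 0.08334563584326066 0.13304033724100817 [0.53870918 0.57482292]
```

play_rows --xyz '[[6,1,0],[16,1,0],[26,1,0],[37,1,0],[48,1,0],[59,1,0],[70,1,0],[79,1,0],[85,1,0],[85,1,0]]' --rot '[[0,0,0],[0,0,0],[0,0,0],[0,0,0],[0,0,0],[0,0,0],[0,0,0],[0,0,0],[0,0,0],[0,0,0]]' --grip '[0,0,0,0,0,0,0,0,0,0]'

```text
time_s: 14.4
eef_pos: [0.5304, 0.0875, 0.1492]
eef_rot: [0.0, 1.0, -0.021, -0.0]
wrist_force: [-0.4, -0.2, -1.3]
opening: 0.201
grasp_force: 58.7
```

```bash
python3 - <<'E'
from h import *
from bench import vision
T,o=pose();print(o["eef_pos"],o["dq"].round(3),o["wrist_force"])
c=vision.camera("top");W=cloud(c);np.savez("top3.npz",**c)
n=np.array([.041,.999]);a=np.array([.999,-.041])
p=W[box(W,(.60,.68),(.04,.14),(.147,.175))];s=p[:,:2]@a;l=p[:,:2]@n;print("ring",np.percentile(s,[2,98]),np.percentile(l,[2,98]),np.median(p[:,2]))
E
```

```text
[0.53043465 0.08745941 0.14922824] [ 0.002 -0.009  0.017  0.002  0.002 -0.002] [-0.41054205 -0.17865474 -1.31888078]
ring [0.63317169 0.66835569] [0.08261658 0.13064607] 0.15567958776911517
```

play_rows --xyz '[[0,0,4],[0,0,8],[0,0,12],[0,0,16],[0,0,20],[0,0,24],[0,0,28],[0,0,31],[0,0,31],[0,0,31]]' --rot '[[0,0,0],[0,0,0],[0,0,0],[0,0,0],[0,0,0],[0,0,0],[0,0,0],[0,0,0],[0,0,0],[0,0,0]]' --grip '[0,0,0,0,0,0,0,0,0,0]'

```text
time_s: 15.7
eef_pos: [0.5303, 0.0875, 0.1184]
eef_rot: [0.0, 1.0, -0.021, 0.0]
wrist_force: [-0.8, -0.1, -1.1]
opening: 0.203
grasp_force: 58.7
```

```bash
python3 - <<'E'
from h import *
from bench import vision
T,o=pose();print(o["eef_pos"],o["dq"].round(3),o["wrist_force"])
c=vision.camera("top");W=cloud(c)
a=cv2.resize(c["color"][125:225,230:340,::-1],None,fx=4,fy=4,interpolation=cv2.INTER_CUBIC)
p=W[box(W,(.60,.68),(.04,.14),(.133,.175))];print(rect(W,box(W,(.60,.68),(.04,.14),(.135,.175))),p[:,2].max())
c=vision.camera("side");b=cv2.resize(c["color"][200:300,150:260,::-1],None,fx=4,fy=4,interpolation=cv2.INTER_CUBIC)
cv2.imwrite("pics/a2.png",cv2.resize(np.hstack([a,b]),None,fx=.9,fy=.9))
E
```

```text
[0.53025712 0.0874967  0.11838791] [-0.001 -0.002 -0.002 -0.001 -0.001  0.001] [-0.79193527 -0.09204747 -1.1137488 ]
(((655.4556274414062, 88.59382629394531), (48.72852325439453, 37.962894439697266), 0.8931095600128174), 180, np.float64(0.14266009355054765)) 0.15256122082793078
```

View pics/a2.png

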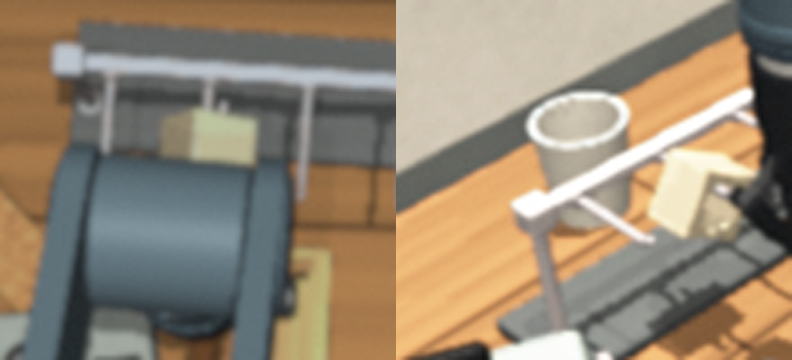

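The ring is on prong 3, rolled a bit, at (208,135) on the left and (700,195) on the right. I withdraw the rod straight back.

play_rows --xyz '[[-5,0,0],[-14,0,0],[-26,0,0],[-40,0,0],[-55,0,0],[-70,0,0],[-85,0,0],[-100,0,0],[-110,0,0],[-110,0,0]]' --rot '[[0,0,0],[0,0,0],[0,0,0],[0,0,0],[0,0,0],[0,0,0],[0,0,0],[0,0,0],[0,0,0],[0,0,0]]' --grip '[0,0,0,0,0,0,0,0,0,0]'

```text
time_s: 17.05
eef_pos: [0.4197, 0.0921, 0.1183]
eef_rot: [-0.0, 1.0, -0.021, 0.0]
wrist_force: [0.8, 0.7, -0.4]
opening: 0.194
grasp_force: 58.7
```

```bash
python3 - <<'E'
from h import *
from bench import vision
T,o=pose();print(o["eef_pos"],o["dq"].round(3),o["wrist_force"])
c=vision.camera("top");W=cloud(c);rings(W)
m=box(W,(.60,.682),(.04,.14),(.1,.175));p=W[m];print(rect(W,m),p[:,2].max(),p.min(0),p.max(0))
h=np.histogram(p[:,1],bins=np.arange(.04,.14,.008))
for y in np.arange(.05,.13,.008):
    q=p[abs(p[:,1]-y)<.004]
    if len(q):print(y.round(3),len(q),q[:,2].max().round(4),np.median(q[:,2]).round(4),q[:,0].min().round(3),q[:,0].max().round(3))
E
```

```text
[0.41969187 0.09210776 0.11834305] [-0.001  0.017 -0.029  0.    -0.007  0.001] [ 0.82421802  0.6938831  -0.42349175]
ring [ 733.6 -160.9] [46.6 32.2] axis -0.5 174 0.0501
ring [ 632.  -236.5] [50.1 39.8] axis -0.5 284 0.0537
(((644.9849243164062, 90.84546661376953), (75.3023681640625, 65.046875), 59.78277587890625), 472, np.float64(0.13339174302297296)) 0.15544712089930446 [0.60856214 0.05690762 0.1013863 ] [0.68120866 0.12512429 0.15544712]
0.058 36 0.1318 0.1241 0.624 0.663
0.066 59 0.1359 0.1288 0.624 0.664
0.074 54 0.1409 0.1342 0.624 0.665
0.082 52 0.1447 0.1387 0.625 0.664
0.09 88 0.1517 0.1429 0.609 0.681
0.098 56 0.1554 0.147 0.619 0.664
0.106 47 0.1448 0.1359 0.626 0.665
0.114 44 0.1322 0.1249 0.627 0.665
0.122 36 0.1209 0.1141 0.627 0.667
```

Ring 1 hangs (centre about 51 mm out, rolled but in range). Next is ring 2.

play_rows --xyz '[[2,15,0],[6,55,0],[10,97,0],[14,140,0],[18,183,0],[22,226,0],[26,268,0],[29,305,0],[31,323,0],[31,323,0]]' --rot '[[0,0,-0.003],[0,0,-0.006],[0,0,-0.009],[0,0,-0.012],[0,0,-0.015],[0,0,-0.018],[0,0,-0.021],[0,0,-0.024],[0,0,-0.027],[0,0,-0.027]]' --grip '[0,0,0,0,0,0,0,0,0,0]'

```text
time_s: 18.35
eef_pos: [0.4381, -0.2327, 0.1182]
eef_rot: [-0.0, 1.0, -0.008, 0.0]
wrist_force: [0.1, 0.3, -0.0]
opening: 0.199
grasp_force: 58.8
```

play_rows --xyz '[[0,0,10],[0,0,25],[0,0,40],[0,0,55],[0,0,70],[0,0,80],[0,0,87],[0,0,87],[0,0,87],[0,0,87]]' --rot '[[0,0,0],[0,0,0],[0,0,0],[0,0,0],[0,0,0],[0,0,0],[0,0,0],[0,0,0],[0,0,0],[0,0,0]]' --grip '[0,0,0,0,0,0,0,0,0,0]'

```text
time_s: 19.6
eef_pos: [0.4383, -0.2323, 0.0318]
eef_rot: [0.0, 1.0, -0.007, 0.0]
wrist_force: [-0.6, 0.0, -1.5]
opening: 0.2
grasp_force: 58.8
```

```bash
python3 - <<'E'
from h import *
from bench import vision
T,o=pose();print(o["eef_pos"],o["eef_rot"].round(4),o["wrist_force"])
c=vision.camera("top");W=cloud(c);rings(W)
w,V,o=wrist("w4");rings(V)
m=box(W,(.60,.67),(.04,.14),(.1,.175));p=W[m]
for y in np.arange(.058,.13,.008):
    q=p[abs(p[:,1]-y)<.004];print(y.round(3),q[:,2].max().round(4),end='; ')
go(.520,-.233,.031,-.8)
E
```

```text
[ 0.43826107 -0.23226154  0.03181163] [ 3.0e-04  1.0e+00 -7.1e-03  4.0e-04] [-0.5823161   0.01850837 -1.4763604 ]
ring [ 733.7 -161.1] [32.4 46.6] axis 1.3 176 0.0503
ring [ 631.7 -236. ] [41.  49.1] axis 0.1 288 0.0535
0.058 0.1322; 0.066 0.1372; 0.074 0.1401; 0.082 0.1461; 0.09 0.1529; 0.098 0.1549; 0.106 0.1441; 0.114 0.1337; 0.122 0.1223; shift [81.8 -0.3  0.8] rot [ 0.0006 -0.0006 -0.0002]  len 82.0 deg 0.0
```

play_rows --xyz '[[10,0,1],[22,0,1],[34,0,1],[46,0,1],[58,0,1],[70,0,1],[79,0,1],[81,0,1],[81,0,1],[81,0,1]]' --rot '[[0,0,0],[0,0,0],[0,0,0],[0,0,0],[0,0,0],[0,0,0],[0,0,0],[0,0,0],[0,0,0],[0,0,0]]' --grip '[0,0,0,0,0,0,0,0,0,0]'

```text
time_s: 20.95
eef_pos: [0.5185, -0.233, 0.0302]
eef_rot: [-0.0, 1.0, -0.007, -0.0]
wrist_force: [0.3, -0.4, -0.7]
opening: 0.199
grasp_force: 58.8
```

play_rows --xyz '[[0,0,-5],[0,0,-10],[0,0,-15],[0,0,-20],[0,0,-28],[0,0,-40],[0,0,-55],[0,0,-70],[0,0,-80],[0,0,-80]]' --rot '[[0,0,0],[0,0,0],[0,0,0],[0,0,0],[0,0,0],[0,0,0],[0,0,0],[0,0,0],[0,0,0],[0,0,0]]' --grip '[0,0,0,0,0,0,0,0,0,0]'

```text
time_s: 22.2
eef_pos: [0.5196, -0.2336, 0.1116]
eef_rot: [0.001, 1.0, -0.007, 0.001]
wrist_force: [0.7, 0.1, -1.1]
opening: 0.198
grasp_force: 58.7
```

```bash
python3 - <<'E'
from h import *
from bench import vision
T,o=pose();print(o["eef_pos"],o["eef_rot"].round(4),o["wrist_force"])
c=vision.camera("top");W=cloud(c);rings(W)
m=box(W,(.58,.655),(-.28,-.19),(.112,.13));print(rect(W,m))
# prong1: top frame
n=np.array([.041,.999]);p=W[box(W,(.62,.67),(-.07,-.03),(.12,.145))];print("prong1 lateral",np.median(p[:,:2]@n),p[:,:2].mean(0),p[:,2].mean())
E
```

```text
[ 0.51955207 -0.23355109  0.11155356] [ 6.0e-04  1.0e+00 -7.1e-03  9.0e-04] [ 0.69244343  0.14756474 -1.12793246]
ring [ 733.1 -161. ] [46.5 33.6] axis -0.1 182 0.0505
(((632.3440551757812, -237.0680694580078), (51.08132553100586, 40.77123260498047), 88.55243682861328), 234, np.float64(0.11799071705342412))
prong1 lateral -0.022816633352320738 [ 0.64653018 -0.04934927] 0.13222546502091345
```

```bash
python3 - <<'E'
from h import *
T,o=pose();print(o["eef_pos"],o["eef_rot"].round(4))
go(.442,-.0487,.21,-2.35)
E
```

```text
[ 0.51907768 -0.23326082  0.11072107] [ 2.0e-04  1.0e+00 -7.1e-03  3.0e-04]
shift [ -79.6 -183.4  -99.4] rot [ 0.0005 -0.0007  0.0268]  len 223.0 deg 1.5
```

play_rows --xyz '[[-8,0,-15],[-20,0,-40],[-30,-10,-65],[-40,-30,-85],[-50,-55,-99],[-60,-85,-99],[-68,-115,-99],[-74,-145,-99],[-78,-170,-99],[-80,-183,-99]]' --rot '[[0,0,0.003],[0,0,0.006],[0,0,0.01],[0,0,0.014],[0,0,0.017],[0,0,0.02],[0,0,0.023],[0,0,0.025],[0,0,0.027],[0,0,0.027]]' --grip '[0,0,0,0,0,0,0,0,0,0]'

```text
time_s: 23.5
eef_pos: [0.4408, -0.048, 0.2095]
eef_rot: [-0.0, 1.0, -0.02, -0.0]
wrist_force: [-0.8, 0.4, -1.5]
opening: 0.195
grasp_force: 58.7
```

play_rows --xyz '[[0,0,5],[0,0,15],[0,0,28],[0,0,40],[0,0,52],[0,0,60],[0,0,60],[0,0,60],[0,0,60],[0,0,60]]' --rot '[[0,0,0],[0,0,0],[0,0,0],[0,0,0],[0,0,0],[0,0,0],[0,0,0],[0,0,0],[0,0,0],[0,0,0]]' --grip '[0,0,0,0,0,0,0,0,0,0]'

```text
time_s: 24.75
eef_pos: [0.4418, -0.0491, 0.1497]
eef_rot: [0.0, 1.0, -0.021, 0.0]
wrist_force: [0.2, 0.6, -1.5]
opening: 0.199
grasp_force: 58.7
```

```bash
python3 - <<'E'
from h import *
from bench import vision
T,o=pose();print(o["eef_pos"],o["dq"].round(3),o["eef_rot"].round(4))
go(.527,-.0522,.15,-2.35)
c=vision.camera("top");W=cloud(c)
n=np.array([.041,.999]);a=np.array([.999,-.041])
p=W[box(W,(.50,.60),(-.11,0),(.152,.175))];s=p[:,:2]@a;l=p[:,:2]@n;print("ring",np.percentile(s,[2,50,98]),np.percentile(l,[1,99]))
p=W[box(W,(.50,.60),(-.11,0),(.14,.175))];print(rect(W,box(W,(.50,.575),(-.11,0),(.151,.175))))
E
```

```text
[ 0.44178359 -0.04909002  0.14968084] [ 0.    -0.001  0.003 -0.    -0.001  0.001] [ 2.000e-04  9.998e-01 -2.060e-02  4.000e-04]
shift [85.3 -0.4 -0.3] rot [ 0.0003 -0.0008 -0.0001]  len 85.0 deg 0.0
ring [0.53768328 0.55666368 0.57578607] [-0.05694362 -0.00821156]
(((554.7518920898438, -55.4664306640625), (49.72128677368164, 39.507877349853516), 88.47067260742188), 313, np.float64(0.1563795529908354))
```

play_rows --xyz '[[6,-1,0],[16,-1,0],[26,-1,0],[37,-1,0],[48,-1,0],[59,-1,0],[70,-1,0],[79,-1,0],[85,-1,0],[85,-1,0]]' --rot '[[0,0,0],[0,0,0],[0,0,0],[0,0,0],[0,0,0],[0,0,0],[0,0,0],[0,0,0],[0,0,0],[0,0,0]]' --grip '[0,0,0,0,0,0,0,0,0,0]'

```text
time_s: 26.05
eef_pos: [0.5267, -0.0515, 0.1493]
eef_rot: [0.0, 1.0, -0.021, -0.0]
wrist_force: [0.5, -0.3, -2.4]
opening: 0.198
grasp_force: 58.7
```

play_rows --xyz '[[0,0,4],[0,0,8],[0,0,12],[0,0,16],[0,0,20],[0,0,24],[0,0,28],[0,0,31],[0,0,31],[0,0,31]]' --rot '[[0,0,0],[0,0,0],[0,0,0],[0,0,0],[0,0,0],[0,0,0],[0,0,0],[0,0,0],[0,0,0],[0,0,0]]' --grip '[0,0,0,0,0,0,0,0,0,0]'

```text
time_s: 27.3
eef_pos: [0.5266, -0.0515, 0.1184]
eef_rot: [0.0, 1.0, -0.021, 0.0]
wrist_force: [0.8, -0.7, -0.3]
opening: 0.2
grasp_force: 58.7
```

```bash
python3 - <<'E'
from h import *
from bench import vision
T,o=pose();print(o["eef_pos"],o["wrist_force"])
c=vision.camera("top");W=cloud(c)
p=W[box(W,(.60,.675),(-.11,0),(.1,.175))]
for y in np.arange(-.082,-.005,.008):
    q=p[abs(p[:,1]-y)<.004]
    if len(q):print(y.round(3),len(q),q[:,2].max().round(4),np.median(q[:,2]).round(4),q[:,0].min().round(3),q[:,0].max().round(3))
E
```

```text
[ 0.52659267 -0.05153658  0.11838632] [ 0.78143642 -0.7187069  -0.30029915]
-0.082 21 0.1305 0.1269 0.629 0.658
-0.074 33 0.1352 0.1293 0.631 0.658
-0.066 36 0.1405 0.134 0.633 0.66
-0.058 39 0.1435 0.139 0.633 0.672
-0.05 40 0.1506 0.1441 0.636 0.674
-0.042 28 0.1528 0.1478 0.637 0.661
-0.034 20 0.1459 0.1393 0.641 0.659
-0.026 8 0.1298 0.1261 0.654 0.66
-0.018 3 0.1194 0.1153 0.658 0.66
```

Hung the same way. I withdraw the rod.

play_rows --xyz '[[-5,0,0],[-14,0,0],[-26,0,0],[-40,0,0],[-55,0,0],[-70,0,0],[-85,0,0],[-100,0,0],[-115,0,0],[-115,0,0]]' --rot '[[0,0,0],[0,0,0],[0,0,0],[0,0,0],[0,0,0],[0,0,0],[0,0,0],[0,0,0],[0,0,0],[0,0,0]]' --grip '[0,0,0,0,0,0,0,0,0,0]'

```text
time_s: 28.6
eef_pos: [0.4105, -0.0466, 0.1182]
eef_rot: [-0.0, 1.0, -0.021, -0.0]
wrist_force: [-0.4, -0.5, -0.1]
opening: 0.198
grasp_force: 58.8
```

```bash
python3 - <<'E'
from h import *
from bench import vision
c=vision.camera("top");W=cloud(c);np.savez("top4.npz",**c);rings(W)
for y0 in(.091,-.049):
    p=W[box(W,(.60,.682),(y0-.05,y0+.05),(.139,.175))];print(p.min(0),p.max(0),np.percentile(p[:,0],[5,95]),len(p))
s=vision.camera("side")
a=cv2.resize(c["color"][125:265,110:340,::-1],None,fx=3.4,fy=3.4,interpolation=cv2.INTER_CUBIC)
cv2.imwrite("pics/a3.png",a)
T,o=pose();print(o["eef_pos"],o["eef_rot"].round(4))
go(.4519,.0329,.11,-.41)
# lamp
p=W[box(W,(.3,.7),(.2,.6),(.2,.4))];
for z in np.arange(.2,.34,.01):
    q=p[abs(p[:,2]-z)<.005]
    if len(q)>5:print(z.round(3),len(q),q.mean(0).round(3),np.round(cv2.minAreaRect((q[:,:2]*1000).astype(np.float32))[1],0),round(cv2.minAreaRect((q[:,:2]*1000).astype(np.float32))[2],1),np.round(cv2.minAreaRect((q[:,:2]*1000).astype(np.float32))[0]))
E
```

```text
ring [ 732.9 -161.1] [33.8 46.5] axis 0.2 184 0.0507
[0.62516593 0.07633884 0.13901985] [0.66592696 0.10672165 0.15344263] [0.62743602 0.6634988 ] 146
[ 0.61959713 -0.08888814  0.13912937] [ 0.68043409 -0.03392333  0.15578628] [0.62106349 0.67454155] 165
[ 0.41194866 -0.04699359  0.1185964 ] [ 2.000e-04  9.998e-01 -2.080e-02  5.000e-04]
shift [ 36.6 -81.5   8.6] rot [ 0.0003 -0.0011 -0.0344]  len 90.0 deg 2.0
0.2 199 [0.506 0.378 0.203] [229.  76.] 63.4 [494. 398.]
0.21 306 [0.5   0.376 0.21 ] [226.  79.] 63.3 [489. 399.]
0.22 241 [0.492 0.384 0.22 ] [168.  77.] 63.1 [486. 401.]
0.23 392 [0.486 0.391 0.231] [171.  63.] 62.5 [488. 400.]
0.24 787 [0.488 0.399 0.24 ] [171.  50.] 63.4 [489. 400.]
0.25 473 [0.492 0.395 0.248] [167.  35.] 63.4 [489. 399.]
0.26 39 [0.475 0.404 0.26 ] [77. 25.] 61.8 [480. 403.]
0.27 29 [0.472 0.413 0.27 ] [79. 12.] 61.0 [470. 410.]
0.28 42 [0.464 0.406 0.28 ] [77. 17.] 65.2 [463. 412.]
0.29 180 [0.46  0.414 0.29 ] [77. 12.] 62.7 [460. 414.]
```

View pics/a3.png

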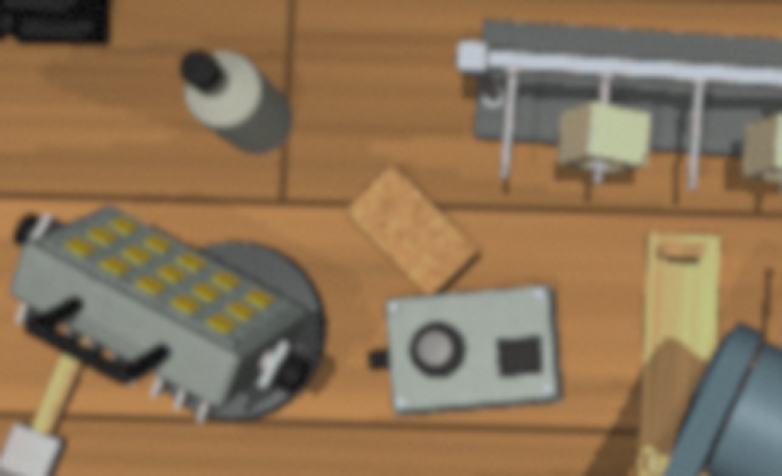

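Ring 1 hangs at (603,135) and ring 2 at (770,150). The lamp head, its glass front with LED array facing up towards the rack, has its handle bar at (97,345). I put the rod back in the rest first.

play_rows --xyz '[[4,-10,0],[10,-25,2],[18,-40,4],[26,-57,6],[33,-73,8],[37,-82,9],[37,-82,9],[37,-82,9],[37,-82,9],[37,-82,9]]' --rot '[[0,0,-0.005],[0,0,-0.012],[0,0,-0.018],[0,0,-0.025],[0,0,-0.03],[0,0,-0.034],[0,0,-0.034],[0,0,-0.034],[0,0,-0.034],[0,0,-0.034]]' --grip '[0,0,0,0,0,0,0,0,0,0]'

```text
time_s: 29.95
eef_pos: [0.4519, 0.0333, 0.1094]
eef_rot: [0.0, 1.0, -0.004, 0.0]
wrist_force: [-0.1, -0.3, -0.6]
opening: 0.199
grasp_force: 58.8
```

```bash
python3 -c "
from h import *
T,o=pose();print(o['eef_pos'],o['dq'].round(3))
go(.4519,.0329,.0526,-.41)"
```

```text
[0.45190545 0.03328586 0.1093912 ] [ 0.002 -0.001 -0.    -0.002  0.001  0.002]
shift [-0.   0.4 56.8] rot [ 0.0001 -0.0002 -0.0007]  len 57.0 deg 0.0
```

play_rows --xyz '[[0,0,8],[0,0,18],[0,0,28],[0,0,38],[0,0,47],[0,0,53],[0,0,56],[0,0,56],[0,0,56],[0,0,56]]' --rot '[[0,0,0],[0,0,0],[0,0,0],[0,0,0],[0,0,0],[0,0,0],[0,0,0],[0,0,0],[0,0,0],[0,0,0]]' --grip '[0,0,0,0,0,0,0,0,0,0]'

```text
time_s: 31.2
eef_pos: [0.4521, 0.0337, 0.0535]
eef_rot: [0.0, 1.0, -0.004, 0.0]
wrist_force: [-0.7, -1.5, 0.4]
opening: 0.2
grasp_force: 58.8
```

play_rows --xyz '[[0,0,0],[0,0,0],[0,0,0],[0,0,0],[0,0,0],[0,0,0],[0,0,0],[0,0,-8],[0,0,-20],[0,0,-35]]' --rot '[[0,0,0],[0,0,0],[0,0,0],[0,0,0],[0,0,0],[0,0,0],[0,0,0],[0,0,0],[0,0,0],[0,0,0]]' --grip '[0.25,0.35,0.45,0.55,0.65,0.7,0.7,0.7,0.7,0.7]'

```text
time_s: 32.45
eef_pos: [0.452, 0.0336, 0.0894]
eef_rot: [0.0, 1.0, -0.004, 0.0]
wrist_force: [0.1, 0.2, -0.3]
opening: 0.697
grasp_force: 0.0
```

play_rows --xyz '[[0,0,-20],[0,0,-50],[0,0,-90],[0,0,-130],[0,0,-170],[0,0,-210],[0,0,-240],[0,0,-250],[0,0,-250],[0,0,-250]]' --rot '[[0,0,0],[0,0,0],[0,0,0],[0,0,0],[0,0,0],[0,0,0],[0,0,0],[0,0,0],[0,0,0],[0,0,0]]' --grip '[0.7,0.7,0.7,0.7,0.7,0.7,0.7,0.7,0.7,0.7]'

```text
time_s: 33.7
eef_pos: [0.4512, 0.0338, 0.3368]
eef_rot: [-0.0, 1.0, -0.004, -0.001]
wrist_force: [-0.5, 0.0, 0.4]
opening: 0.702
grasp_force: 0.0
```

```bash
python3 - <<'E'
from h import *
w,V,o=wrist("w5");print(o["eef_pos"],o["eef_rot"].round(4),o["wrist_force"],o["opening"])
for s in((.40,.42),(.43,.45),(.46,.485),(.5,.53),(.54,.56),(.57,.6)):
    p=V[box(V,s,(.02,.045),(.047,.075))]
    if len(p):print(s,len(p),p.mean(0).round(4),np.ptp(p[:,1]).round(3),p[:,0].max())
for y0 in(.091,-.049):
    p=V[box(V,(.60,.69),(y0-.05,y0+.05),(.139,.175))]
    if len(p):print(p.min(0),p.max(0),np.percentile(p[:,0],[5,95]),len(p))
E
```

```text
[0.45119514 0.03376628 0.33680009] [-2.0e-04  1.0e+00 -3.6e-03 -1.3e-03] [-5.04515275e-01  2.41933342e-04  4.28474481e-01] 0.7018835963734682
(0.4, 0.42) 280 [0.41   0.0342 0.0578] 0.023 0.4198933186086016
(0.43, 0.45) 292 [0.4403 0.034  0.0578] 0.018 0.44977452566602616
(0.46, 0.485) 400 [0.4726 0.0334 0.0577] 0.017 0.4849972944956821
(0.5, 0.53) 163 [0.5154 0.0328 0.0513] 0.005 0.5291429940095821
(0.54, 0.56) 126 [0.5499 0.0324 0.0513] 0.005 0.5596892190242487
(0.57, 0.6) 338 [0.5798 0.0326 0.0516] 0.024 0.5992444732971662
[ 0.6196469  -0.05353826  0.13906797] [ 0.62240805 -0.03188741  0.14525929] [0.62027495 0.62182851] 81
```

View pics/w5.png

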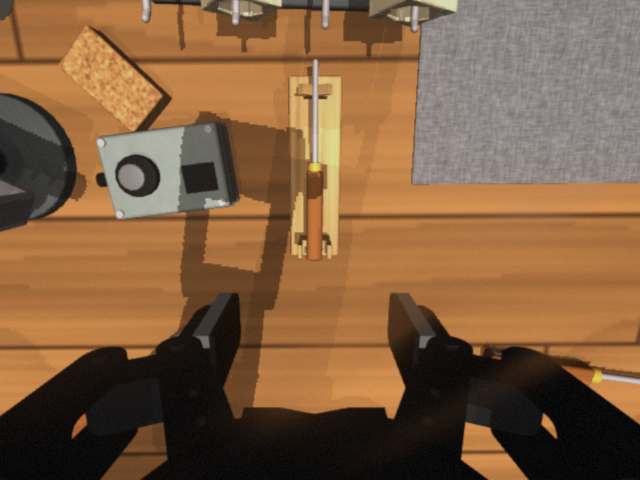

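The rod is back in the rest, at (315,60) to (315,260), within 1 mm of where it started. Next is the lamp.

```bash
python3 - <<'E'
from h import *
c=dict(np.load("top4.npz"));W=cloud(c)
print("disc",[ray(c,110+236/3.4,125+331/3.4,z)[:2].round(4) for z in(.015,.025)])
d=W[box(W,(.38,.62),(.24,.5),(.008,.05))]
print("disc z",np.percentile(d[:,2],[10,50,90]).round(3),len(d))
q=d[(d[:,2]>.012)&(d[:,2]<.045)&(d[:,1]>.28)];print(q.min(0),q.max(0),len(q))
p=W[box(W,(.35,.6),(.3,.5),(.275,.31))];r=cv2.minAreaRect((p[:,:2]*1000).astype(np.float32));print("bar",r,p[:,2].max(),np.percentile(p[:,2],90))
# front glass face normal by plane fit of LED/front & top plane
p=W[box(W,(.38,.6),(.3,.5),(.2,.256))]
v=c["color"][box(W,(.38,.6),(.3,.5),(.2,.256))]
def fit(m):
    x=p[m];best=None;rng=np.random.default_rng(0)
    for _ in range(300):
        a=x[rng.choice(len(x),3,False)];n=np.cross(a[1]-a[0],a[2]-a[0]);l=np.linalg.norm(n)
        if l<1e-6:continue
        n/=l;k=abs((x-a[0])@n)<.0025
        if best is None or k.sum()>best[0]:best=(k.sum(),k)
    k=best[1];y=x[k];ce=y.mean(0);n=np.linalg.svd(y-ce)[2][2];return n*np.sign(n[2]),ce,k
m=np.ones(len(p),bool);n,ce,k=fit(m);print("plane1",n,ce,k.sum(),len(p))
p=p[~k];n,ce,k=fit(np.ones(len(p),bool));print("plane2",n,ce,k.sum())
T,o=pose();print(o["q"].round(3),o["eef_pos"])
E
```

```text
disc [array([0.5007, 0.3889]), array([0.4997, 0.386 ])]
disc z [0.014 0.021 0.033] 1039
[0.43246746 0.28014212 0.01206334] [0.61834258 0.4423573  0.03599864] 610
bar ((462.4321594238281, 412.9351501464844), (78.13914489746094, 18.894824981689453), 65.20999908447266) 0.295952979614339 0.29229293584833804
plane1 [ 0.77445234 -0.39008947  0.49804997] [0.51158156 0.38759399 0.22694741] 804 2363
plane2 [-0.46722232  0.23259484  0.85299645] [0.47943302 0.40050206 0.24047572] 803
[-0.189 -0.166  1.782  0.     1.528  1.389] [0.45121986 0.0337751  0.33674138]
```

play_rows --xyz '[[1,-30,-10],[2,-75,-23],[3,-120,-23],[4,-165,-23],[5,-210,-23],[6,-255,-23],[7,-300,-23],[7,-340,-23],[8,-380,-23],[8,-380,-23]]' --rot '[[0,0,-0.12],[0,0,-0.24],[0,0,-0.36],[0,0,-0.49],[0,0,-0.62],[0,0,-0.75],[0,0,-0.88],[0,0,-1.0],[0,0,-1.112],[0,0,-1.112]]' --grip '[0.7,0.7,0.7,0.7,0.7,0.7,0.7,0.7,0.7,0.7]'

```text
time_s: 35.0
eef_pos: [0.4617, 0.4154, 0.3589]
eef_rot: [-0.0, 0.85, 0.526, -0.002]
wrist_force: [0.6, -0.0, -0.7]
opening: 0.7
grasp_force: 0.0
```

```bash
python3 - <<'E'
from h import *
w,V,o=wrist("w6");print(o["eef_pos"],o["eef_rot"].round(4))
T,o=pose();print(o["eef_pos"],o["dq"].round(3))
p=V[box(V,(.35,.6),(.3,.5),(.278,.31))]
if len(p):print(cv2.minAreaRect((p[:,:2]*1000).astype(np.float32)),len(p),p[:,2].max(),np.percentile(p[:,2],90))
go(.4615,.4135,.284,63.3)
E
```

```text
[0.46167641 0.41544552 0.35893783] [-2.000e-04  8.504e-01  5.262e-01 -1.700e-03]
[0.46200923 0.41405927 0.35927858] [-0.031 -0.03   0.018 -0.008  0.002  0.005]
((461.85015869140625, 417.125), (78.4240493774414, 15.866971969604492), 63.533267974853516) 3055 0.29161912908620236 0.29026396357934486
shift [-0.5 -0.1 75.3] rot [-0.0015  0.003   0.0009]  len 75.0 deg 0.2
```

View pics/w6.png

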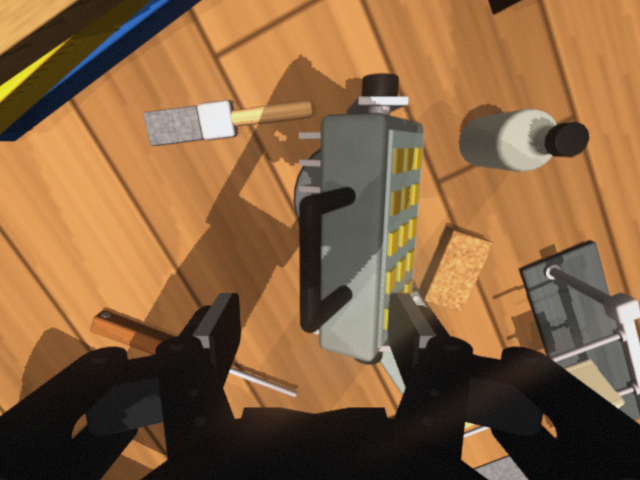

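The bar at (312,260) sits centred between the fingers and along the tool axis. I descend and grip.

play_rows --xyz '[[0,0,8],[0,0,20],[0,0,34],[0,0,48],[0,0,60],[0,0,68],[0,0,74],[0,0,74],[0,0,74],[0,0,74]]' --rot '[[0,0,0],[0,0,0],[0,0,0],[0,0,0],[0,0,0],[0,0,0],[0,0,0],[0,0,0],[0,0,0],[0,0,0]]' --grip '[0.5,0.5,0.5,0.5,0.5,0.5,0.5,0.5,0.5,0.5]'

```text
time_s: 36.3
eef_pos: [0.4629, 0.4137, 0.2879]
eef_rot: [-0.0, 0.851, 0.525, 0.0]
wrist_force: [0.2, 0.1, 0.3]
opening: 0.497
grasp_force: 0.0
```

play_rows --xyz '[[0,0,0],[0,0,0],[0,0,0],[0,0,0],[0,0,0],[0,0,0],[0,0,0],[0,0,0],[0,0,0],[0,0,0]]' --rot '[[0,0,0],[0,0,0],[0,0,0],[0,0,0],[0,0,0],[0,0,0],[0,0,0],[0,0,0],[0,0,0],[0,0,0]]' --grip '[0.4,0.3,0.25,0.2,0.15,0.1,0.1,0,0,0]'

```text
time_s: 37.55
eef_pos: [0.4619, 0.4142, 0.2879]
eef_rot: [-0.001, 0.851, 0.525, -0.0]
wrist_force: [-5.6, 0.6, 3.8]
opening: 0.114
grasp_force: 58.5
```

```bash
python3 - <<'E'
from h import *
T,o=pose();p0=o["eef_pos"];print(p0,o["eef_rot"].round(4),o["wrist_force"],o["opening"],o["grasp_force"])
E=np.array([.504,.3895]);Rm=T[:3,:3]
b=p0[:2];print("bar offset from eye",(b-E),"dist",np.linalg.norm(b-E),"az",np.degrees(np.arctan2(*(b-E)[::-1])))
# trajectory: swivel -39.7 deg with tilt from 30.5 to -11.9
u0=np.degrees(np.arctan2(-(Rm[0,0]),Rm[1,0])) # perpendicular
az0=-26.7;t0=30.;z0=p0[2]
def bar(az,t):
    u=np.array([np.cos(np.radians(az)),np.sin(np.radians(az))]);return np.r_[E-.105*np.sin(np.radians(t))*u,.192+.105*np.cos(np.radians(t))]
B0=bar(az0,t0);print("model bar",B0)
def tr(seq):
    for az,t in seq:
        d=Rm.T@(bar(az,t)-B0)*1000;print(az,t,d.round(1).tolist(),"rz",-np.radians(az-az0).round(4))
print("tilt only");tr([(az0,t) for t in np.linspace(30,-11.9,9)])
E
```

```text
[0.46185626 0.41418601 0.28788965] [-7.000e-04  8.511e-01  5.250e-01 -1.000e-04] [-5.58469402  0.61868337  3.82308423] 0.11446615927466489 58.45515310764313
bar offset from eye [-0.04214374  0.02468601] dist 0.04884152161852056 az 149.64003938105694
model bar [0.457098   0.41308925 0.28293267]
tilt only
-26.7 30.0 [0.0, 0.0, 0.0] rz -0.0
-26.7 24.7625 [-0.0, 8.5, -4.4] rz -0.0
-26.7 19.525 [-0.0, 17.4, -8.1] rz -0.0
-26.7 14.287500000000001 [-0.0, 26.6, -10.9] rz -0.0
-26.7 9.05 [-0.0, 36.0, -12.8] rz -0.0
-26.7 3.8125 [-0.0, 45.5, -13.9] rz -0.0
-26.7 -1.4249999999999972 [-0.0, 55.1, -14.1] rz -0.0
-26.7 -6.662500000000001 [-0.0, 64.7, -13.4] rz -0.0
-26.7 -11.9 [-0.0, 74.1, -11.9] rz -0.0
```

play_rows --xyz '[[0,8,-4],[0,17,-8],[0,26,-11],[0,36,-13],[0,45,-14],[0,55,-14],[0,65,-13],[0,74,-12],[0,74,-12],[0,74,-12]]' --rot '[[0,0,0],[0,0,0],[0,0,0],[0,0,0],[0,0,0],[0,0,0],[0,0,0],[0,0,0],[0,0,0],[0,0,0]]' --grip '[0,0,0,0,0,0,0,0,0,0]'

```text
time_s: 38.8
eef_pos: [0.5281, 0.3807, 0.2984]
eef_rot: [-0.001, 0.851, 0.525, -0.001]
wrist_force: [-0.8, 4.1, -4.6]
opening: 0.116
grasp_force: 58.5
```

```bash
python3 - <<'E'
from h import *
T,o=pose();p0=o["eef_pos"];print(p0,o["eef_rot"].round(4),o["wrist_force"],o["torque"],o["opening"],o["grasp_force"])
E=np.array([.504,.3895]);Rm=T[:3,:3];az0=-26.7;t=-11.9
def bar(az,t):
    u=np.array([np.cos(np.radians(az)),np.sin(np.radians(az))]);return np.r_[E-.105*np.sin(np.radians(t))*u,.192+.105*np.cos(np.radians(t))]
print(bar(az0,t))
for az in np.linspace(az0,-66.4,9)[1:]:print(az.round(1),(Rm.T@(bar(az,t)-bar(az0,t))*1000).round(1),-np.radians(az-az0).round(3))
E
```

```text
[0.52813467 0.38074866 0.29835136] [-6.000e-04  8.512e-01  5.249e-01 -7.000e-04] [-0.7958075   4.14108586 -4.61797521] [ 0.81008635  0.63936992 -0.01699093] 0.11623860740394266 58.53883624076843
[0.52334278 0.3797716  0.29474344]
-31.7 [-1.9 -0.1  0. ] 0.087
-36.6 [-3.7 -0.3  0. ] 0.173
-41.6 [-5.6 -0.7  0. ] 0.26
-46.6 [-7.4 -1.3  0. ] 0.346
-51.5 [-9.1 -2.   0. ] 0.433
-56.5 [-10.8  -2.9   0. ] 0.52
-61.4 [-12.3  -3.9   0. ] 0.606
-66.4 [-13.8  -5.    0. ] 0.693
```

play_rows --xyz '[[-2,0,0],[-4,0,0],[-6,-1,0],[-7,-1,0],[-9,-2,0],[-11,-3,0],[-12,-4,0],[-14,-5,0],[-14,-5,0],[-14,-5,0]]' --rot '[[0,0,0.087],[0,0,0.173],[0,0,0.26],[0,0,0.346],[0,0,0.433],[0,0,0.52],[0,0,0.606],[0,0,0.693],[0,0,0.693],[0,0,0.693]]' --grip '[0,0,0,0,0,0,0,0,0,0]'

```text
time_s: 40.05
eef_pos: [0.5145, 0.3688, 0.2983]
eef_rot: [0.001, 0.979, 0.205, -0.005]
wrist_force: [-15.0, -4.3, 2.0]
opening: 0.113
grasp_force: 60.0
```

play_rows --xyz '[[0,0,0],[0,0,0],[0,0,0],[0,0,0],[0,0,-10],[0,0,-30],[0,0,-55],[0,0,-80],[0,0,-100],[0,0,-100]]' --rot '[[0,0,0],[0,0,0],[0,0,0],[0,0,0],[0,0,0],[0,0,0],[0,0,0],[0,0,0],[0,0,0],[0,0,0]]' --grip '[0.2,0.35,0.5,0.5,0.5,0.5,0.5,0.5,0.5,0.5]'

```text
time_s: 41.3
eef_pos: [0.5188, 0.3705, 0.4031]
eef_rot: [-0.001, 0.979, 0.204, 0.003]
wrist_force: [1.0, -0.4, -0.5]
opening: 0.503
grasp_force: 0.0
```

```bash
cat > lamp.py <<'E'
from h import *
from bench import vision
def fit(x):
    best=None;rng=np.random.default_rng(0)
    for _ in range(400):
        a=x[rng.choice(len(x),3,False)];n=np.cross(a[1]-a[0],a[2]-a[0]);l=np.linalg.norm(n)
        if l<1e-6:continue
        n/=l;k=abs((x-a[0])@n)<.0025
        if best is None or k.sum()>best[0]:best=(k.sum(),k)
    k=best[1];y=x[k];ce=y.mean(0);n=np.linalg.svd(y-ce)[2][2];return n*np.sign(n[2]),ce,k
w,V,o=wrist("w7");print(o["eef_pos"],o["eef_rot"].round(4),o["wrist_force"])
c=vision.camera("top");W=cloud(c)
for nm,X in(("wrist",V),("top",W)):
    p=X[box(X,(.38,.62),(.28,.52),(.2,.27))]
    for i in range(2):
        if len(p)<60:break
        n,ce,k=fit(p);y=p[k];print(nm,"n",n.round(3),"ce",ce.round(4),k.sum(),[np.round(v,1) for v in cv2.minAreaRect((y[:,:2]*1000).astype(np.float32))]);p=p[~k]
    p=X[box(X,(.38,.62),(.28,.52),(.285,.32))]
    if len(p)>5:print(nm,"bar",cv2.minAreaRect((p[:,:2]*1000).astype(np.float32)),p[:,2].max())
E
python3 lamp.py
```

```text
[0.51882239 0.37048927 0.40311357] [-7.000e-04  9.789e-01  2.045e-01  2.900e-03] [ 0.98775239 -0.35990159 -0.4764361 ]
wrist n [ 0.086 -0.172  0.981] ce [0.5174 0.3936 0.2456] 8901 [array([506.3, 391. ]), array([167.8,  58.3]), np.float64(25.4)]
wrist n [-0.396  0.875  0.279] ce [0.5029 0.4092 0.2301] 1431 [array([506.8, 413.1]), array([174.5,  17.2]), np.float64(24.1)]
wrist bar ((515.6441650390625, 370.3349914550781), (79.44524383544922, 13.981836318969727), 24.9433650970459) 0.30055234788027235
top n [ 0.098 -0.205  0.974] ce [0.4869 0.3715 0.2447] 608 [array([487.7, 379.1]), array([129.2,  58.8]), np.float64(24.4)]
top n [ 0.09  -0.188  0.978] ce [0.4843 0.3787 0.2424] 202 [array([487. , 379.3]), array([126.7,  59.5]), np.float64(25.3)]
top bar ((506.5588073730469, 362.8963928222656), (59.7484245300293, 12.658744812011719), 24.8054141998291) 0.30427856212764426
```

View pics/w7.png

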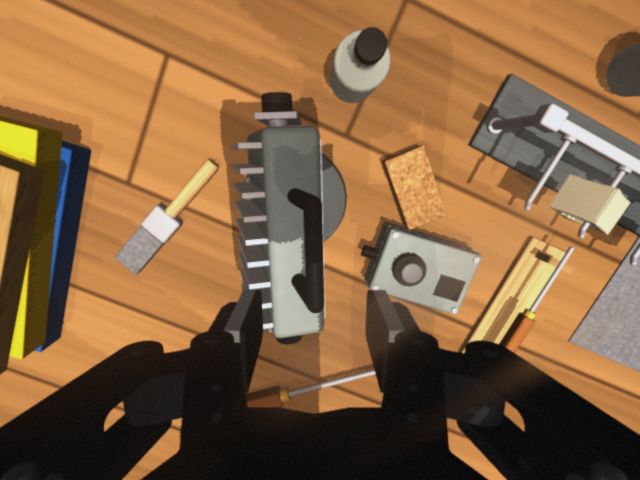

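The lamp beam is now at azimuth −65°, tilt −11°; the target from the lamp eye is −66.8° and −12°, so about 12 mm off against the 45 mm limit. The button is at (408,268). I move over it with the fingers shut.

play_rows --xyz '[[-15,20,0],[-30,42,0],[-45,64,0],[-60,85,20],[-75,107,60],[-86,124,110],[-89,127,160],[-89,127,200],[-89,127,220],[-89,127,220]]' --rot '[[0,0,0],[0,0,0],[0,0,0],[0,0,0],[0,0,0],[0,0,0],[0,0,0],[0,0,0],[0,0,0],[0,0,0]]' --grip '[0.5,0.4,0.3,0.2,0.1,0,0,0,0,0]'

```text
time_s: 42.65
eef_pos: [0.4852, 0.2176, 0.1766]
eef_rot: [-0.0, 0.979, 0.204, -0.003]
wrist_force: [-0.3, -0.3, -0.2]
opening: 0.002
grasp_force: 0.0
```

play_rows --xyz '[[0,0,0],[0,0,0],[0,0,0],[0,0,0],[0,0,0],[0,0,0],[0,0,0],[0,0,0],[0,0,0],[0,0,0]]' --rot '[[0,0,0],[0,0,0],[0,0,0],[0,0,0],[0,0,0],[0,0,0],[0,0,0],[0,0,0],[0,0,0],[0,0,0]]' --grip '[0,0,0,0,0,0,0,0,0,0]'

```text
time_s: 43.9
eef_pos: [0.4873, 0.218, 0.1793]
eef_rot: [0.0, 0.979, 0.204, -0.0]
wrist_force: [0.2, 0.1, 0.1]
opening: 0.002
grasp_force: 0.0
```

```bash
python3 - <<'E'
from h import *
w,V,o=wrist("w8");print(o["eef_pos"],o["eef_rot"].round(4),o["wrist_force"],o["opening"])
m=box(V,(.44,.53),(.17,.26),(.064,.09));p=V[m];print(len(p))
if len(p): print(p.mean(0),p.min(0),p.max(0),np.percentile(p[:,2],[5,25,50,75,95]))
w=dict(np.load("w5.npz"));V5=cloud(w);p=V5[box(V5,(.44,.53),(.17,.26),(.070,.09))];print("w5",p.mean(0),p.min(0),p.max(0),len(p))
w=dict(np.load("w7.npz"));V5=cloud(w);p=V5[box(V5,(.44,.53),(.17,.26),(.070,.09))];print("w7",p.mean(0),p.min(0),p.max(0),len(p))
go(.4875,.218,.10,23.5)
E
```

```text
[0.487285   0.21804678 0.1792857 ] [ 0.      0.9789  0.2044 -0.    ] [0.17384746 0.05495897 0.05217048] 0.002496932763725255
3234
[0.48913207 0.221159   0.07047649] [0.46582828 0.19902056 0.06407904] [0.50900749 0.24198527 0.07839093] [0.06520638 0.06609052 0.06708803 0.07592678 0.07690171]
w5 [0.4876185  0.21868858 0.0755787 ] [0.4742685  0.20617822 0.07003078] [0.50066348 0.23433851 0.07818369] 611
w7 [0.48795616 0.22211227 0.07575791] [0.47335945 0.2071857  0.07034268] [0.50115949 0.23444294 0.07806378] 367
shift [ 0.2  0.1 79.3] rot [-0.      0.      0.0016]  len 79.0 deg 0.1
```

play_rows --xyz '[[1,-1,15],[1,-1,35],[1,-1,55],[1,-1,70],[1,-1,78],[1,-1,81],[1,-1,84],[1,-1,86],[1,-1,88],[1,-1,88]]' --rot '[[0,0,0],[0,0,0],[0,0,0],[0,0,0],[0,0,0],[0,0,0],[0,0,0],[0,0,0],[0,0,0],[0,0,0]]' --grip '[0,0,0,0,0,0,0,0,0,0]'

```text
time_s: 45.2
eef_pos: [0.4882, 0.2195, 0.0917]
eef_rot: [0.0, 0.979, 0.204, 0.001]
wrist_force: [-0.8, 0.2, 4.8]
opening: 0.001
grasp_force: 1.5
```

play_rows --xyz '[[0,0,1],[0,0,2],[0,0,3],[0,0,3],[0,0,3],[0,0,3],[0,0,3],[0,0,3],[0,0,3],[0,0,3]]' --rot '[[0,0,0],[0,0,0],[0,0,0],[0,0,0],[0,0,0],[0,0,0],[0,0,0],[0,0,0],[0,0,0],[0,0,0]]' --grip '[0,0,0,0,0,0,0,0,0,0]'

```text
time_s: 46.45
eef_pos: [0.4883, 0.2195, 0.0898]
eef_rot: [0.0, 0.979, 0.205, 0.001]
wrist_force: [-3.8, -1.0, 15.1]
opening: 0.003
grasp_force: 7.4
```

The force rose to 15 N and the tip stopped about 6 mm in, so the button is fully pressed. I retreat and check.

play_rows --xyz '[[0,0,-5],[0,0,-20],[0,0,-50],[-10,10,-80],[-40,30,-120],[-70,50,-150],[-100,70,-180],[-120,80,-200],[-120,80,-200],[-120,80,-200]]' --rot '[[0,0,0],[0,0,0],[0,0,0],[0,0,0],[0,0,0],[0,0,0],[0,0,0],[0,0,0],[0,0,0],[0,0,0]]' --grip '[0,0,0,0,0,0,0,0,0,0]'

```text
time_s: 47.7
eef_pos: [0.4098, 0.0984, 0.2877]
eef_rot: [-0.0, 0.979, 0.204, -0.0]
wrist_force: [-0.9, -0.6, -0.1]
opening: -0.0
grasp_force: 0.0
```

play_rows --xyz '[[0,0,0],[0,0,0],[0,0,0],[0,0,0],[0,0,0],[0,0,0],[0,0,0],[0,0,0],[0,0,0],[0,0,0]]' --rot '[[0,0,0],[0,0,0],[0,0,0],[0,0,0],[0,0,0],[0,0,0],[0,0,0],[0,0,0],[0,0,0],[0,0,0]]' --grip '[0,0,0,0,0,0,0,0,0,0]'

```text
time_s: 48.95
eef_pos: [0.4099, 0.098, 0.2883]
eef_rot: [-0.0, 0.979, 0.204, -0.0]
wrist_force: [-0.1, 0.7, -0.1]
opening: 0.002
grasp_force: 0.0
```

```bash
python3 - <<'E'
from h import *
from bench import vision
T,o=pose();print(o["eef_pos"],o["wrist_force"])
c=vision.camera("top");W=cloud(c);rings(W)
for y0 in(.091,-.049):
    for y in np.arange(y0-.036,y0+.037,.008):
        q=W[box(W,(.60,.682),(y-.004,y+.004),(.1,.175))]
        if len(q):print(y.round(3),q[:,2].max().round(4),q[:,0].min().round(3),q[:,0].max().round(3),end='; ')
    print()
p=W[box(W,(.43,.48),(.01,.055),(.05,.075))];print("rod",p.mean(0)); p=W[box(W,(.5,.56),(.015,.045),(.044,.06))];print(p.mean(0))
n=c["color"];s=vision.camera("side")
a=cv2.resize(n[100:280,100:400,::-1],None,fx=2,fy=2);b=cv2.resize(s["color"][180:360,60:360,::-1],None,fx=2,fy=2)
cv2.imwrite("pics/fin.png",cv2.resize(np.vstack([a,b]),None,fx=.83,fy=.83))
E
```

```text
[0.40985385 0.09803859 0.28828072] [-0.13993156  0.74110708 -0.05281506]
ring [ 733.3 -161. ] [47.3 32.6] axis -1.5 173 0.0507
0.055 0.1273 0.632 0.662; 0.063 0.1343 0.625 0.665; 0.071 0.14 0.625 0.663; 0.079 0.1431 0.625 0.665; 0.087 0.1529 0.608 0.68; 0.095 0.1527 0.608 0.665; 0.103 0.1481 0.626 0.666; 0.111 0.1363 0.626 0.665; 0.119 0.1287 0.627 0.667; 0.127 0.111 0.629 0.638; 
-0.085 0.1442 0.62 0.68; -0.077 0.1406 0.619 0.681; -0.069 0.1441 0.618 0.682; -0.061 0.1446 0.619 0.659; -0.053 0.1494 0.607 0.682; -0.045 0.1528 0.603 0.681; -0.037 0.1531 0.62 0.66; -0.029 0.1403 0.62 0.66; -0.021 0.1265 0.62 0.661; -0.013 0.1073 0.653 0.657; 
rod [0.45548806 0.03156083 0.05847646]
[0.53160796 0.03057729 0.05195436]
```

View pics/fin.png

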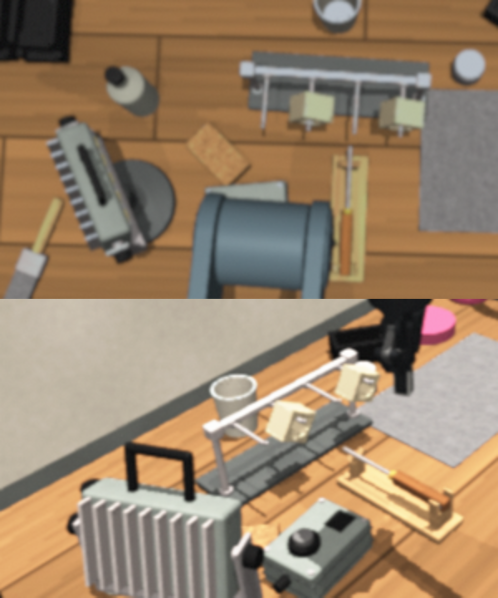

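Both rings hang on prongs 3 and 1, at (312,108) and (402,115). The rod is in the rest, the lamp faces the rack, and the spray bottle and tin are standing. I hand in.

```bash
python3 -c "
from bench import ctrl
print(ctrl.hand_in())"
```

```text
the job is handed in; nothing more can be done
None
```

I hung both rings on prongs 1 and 3, laid the rod back in its rest, aimed the lamp about 12 mm off the rack's middle (45 mm allowed), pressed the start button fully in, and handed the job in at about 49 s; no verdict came back.

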